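# Reverse the relay cassette and fit its relays

### The arm

A 7-joint arm with a two-finger parallel gripper is mounted at the origin on the work surface. World frame = base frame: x ahead of the robot, y to its left, z up, the work surface at z = 0. Lengths are in mm, angles in rad, forces in N, time in s.
With the tool pointing down it reaches from about 425 to 875 mm from the base axis. Payload 4.7 kg.
Tool frame: the origin (TCP) lies at the very end of the fingers, on their centre line; the grasp point (between the pads) lies 19 mm behind it; z points along the fingers, y is the direction in which the jaws open and shut (so a half turn about z gives the same grasp; the last joint's range is limited). The gripper opens to 87 mm and grips with 3 to 60 N. Pads are 19 mm wide; open, the fingers measure 117 mm over their backs; the gripper's body (75 mm by 190 mm) begins 51 mm behind the grasp point.
Start: joints at [-1.115, 0.321, -0.07, 1.45, 0.023, 1.371, -0.057], TCP at [277.948, 587.597, 222.587] pointing down, gripper open.
Joint ranges: [-2.86, 2.86], [-0.3, 2.09], [-1.38, 1.24], [0.06, 2.45], [-1.56, 4.7], [0.09, 2.05], [-2.69, 2.69]. Speed limits (rad/s): [2.57, 2.57, 3.14, 3.14, 3.14, 3.14, 3.14].

### API

Orientations are given as a rotation vector (axis times angle).
In Python, from cell import r, camera, camera_model, silhouettes, mark_of gives the robot as it stands.
- The arm moves only by the tool apply_moves, never from a script. Its argument "steps" is a list of rows, each an object of numbers: "tx", "ty", "tz": the shift along the tool's x, y, z in cm; "turn": the turn about the tool's z in degrees; "claw": the closure, from 0 (fully open) to 1 (shut). In form: [{"tx": .., "ty": .., "tz": .., "turn": .., "claw": ..}, ...]. A call has 1 to 8 rows; each row shifts and turns the commanded pose from where the row before left it, along the tool's axes as they then stand; what a row does not reach is not made up. A row lasts 1/12 s, in which the tool goes at most 41.7 mm and 7.16 degrees, less where a joint would pass 70% of its speed; a pose out of reach is approached as far as the arm can. A call is refused whole if a number of a shift passes 4.17 or a number of a turn 7.16, either way. A call with a gripper value outside its range is refused whole. The fingers move at their own pace and stop on an object; "squeeze" is the grip in N (left out, the last holds). Time passes only in rows, so rows that do not move let the fingers close. It gives the time, the measured TCP pose, the force and the opening at its end, in the units of the state.
- r.get_state(): the state, without advancing time (a new reading comes with each control period).
- camera(name): name is "scene" or "top" or "wrist"; returns the picture (384x512x3 uint8, blue, green, red); there is no depth.
- camera_model(name): a dict with "fx", "fy", "cx", "cy" (pixels), "k1" (the pictures are not rectified: a ray, as slopes to the right and down, at radius r is drawn at 1 + k1 r^2 times it, then the intrinsics apply), "world_to_cam" (4x4, takes a point from world to camera coordinates). Camera axes: x right, y down, z forward; pixel columns grow to the right and rows downward; lengths in mm; the calibration is good to about 2 mm. A picture is of the moment at which its call begins: read the wrist's pose just before it. camera_model takes no time and is no camera call; for the wrist camera it gives the pose at the moment of the call.
- r.sign_off(): hands the job in, once; it reports no verdict.
Trained networks look in the newest picture that a camera, given by its name, has taken for a name from the list of things; names that differ only in an ending like _2 or _b are one class to them, and where a whole thing is asked for, a point or a joint stands for the part that bears it (a point fixed in the world has none). Each returns a list of dicts, best first, with "confidence" (0 to 1); they miss things now and then, are a little off and sometimes report something else, mostly with a low value. They report only what shows in the picture. A call takes as long as a camera call.
- silhouettes(label, camera): "pixels" (384x512 bool, what is visible of it) and "extent" ([left, top, width, height] in pixels, round what is visible of it).
- mark_of(label, camera): "xy" ([column, row] in pixels: a listed point, or the origin of a listed thing).
The state is a dict: "t": time; "q": joint angles; "dq": joint speeds; "joint_torque": joint torques, N m; "ee_pos": TCP position; "orientation": TCP orientation; "force": force on the tool from outside, world axes, zero at the start; "moment": the same for the moment, N m; "opening": finger opening in mm.
Only numpy, scipy, OpenCV 4.12 (cv2) and the standard library are available. Lean on these libraries where they do the work, as an engineer would, in place of code of your own. Each camera call takes 0.05 s, during which the arm holds its last target.

### The job

On the mincer test bench the relay cassette was pushed into its steel sleeve the wrong way round, hiding its sockets: first switch the supply lever off, then pull the cassette right out of the sleeve, turn it end for end and slide it back fully home with the socket half outside. Then plug every relay on the bench all the way down into the socket of its own colour, and only when all are in switch the supply on again; leave the other things on the bench where they are.

Things in the scene. Friction and masses are not known exactly. Their poses are not given: they have to be found in the camera images.
- dock: Steel sleeve fixed to the bench: tunnel 126 (x) x 66 x 48 tall, inside 54 wide, 43 high, no floor (the cassette slides on the bench top). Origin: on the bench, mid-tunnel. x points INTO the sleeve, roughly to world +y (varies): open mouth at x = -60 mm, back wall's inner face at +60. Two wings 36 tall flare from the mouth as a lead-in (tips x = -76, 72 apart inside, 82 outside)
- dock_home (a point): Point on the bench where the cassette's origin is when the cassette is fully home against the back wall (dock x = -62 mm); same axes as the dock
- cassette: Loose relay cassette, a block 244 (x) x 50 (y) x 40 tall, about 0.45 kg; slides and turns on the bench, gripped across its 50 mm. Origin: centre of its underside, z up. Light grey +x half: three sockets on top; dark -x half: plain, black ribs at its end. It starts socket half inside, plain half sticking out; when home 124 mm stick out of the sleeve
- plain_end (a point): Middle of the cassette's plain end face (122 mm from its origin along its -x), 20 mm up
- socket_red (a point): Centre of the mouth of the socket with red marks, in the cassette's top face, 100 mm from the cassette's origin along its +x; the hole is 30 mm along the cassette's x, 36 mm along its y, 16 deep, chamfered 3 mm
- relay_red: Red plug-in relay, 48 tall, 120 g (may be absent): red body 34 (x) x 44 (y) x 34 tall on a dark heavy plug foot 26 (x) x 32 (y) x 14 tall. Origin: centre of the foot's underside, z up; stands on its foot. Plugged in, its origin is 14 mm below the socket's mouth, its x along the cassette's x, either way round; neighbours are then 6 mm apart along x, so grip across y
- socket_yellow (a point): Centre of the mouth of the socket with yellow marks, in the cassette's top face, 60 mm from the cassette's origin along its +x; the hole is 30 mm along the cassette's x, 36 mm along its y, 16 deep, chamfered 3 mm
- relay_yellow: Yellow plug-in relay, 48 tall, 120 g (may be absent): yellow body 34 (x) x 44 (y) x 34 tall on a dark heavy plug foot 26 (x) x 32 (y) x 14 tall. Origin: centre of the foot's underside, z up; stands on its foot. Plugged in, its origin is 14 mm below the socket's mouth, its x along the cassette's x, either way round; neighbours are then 6 mm apart along x, so grip across y
- socket_blue (a point): Centre of the mouth of the socket with blue marks, in the cassette's top face, 20 mm from the cassette's origin along its +x; the hole is 30 mm along the cassette's x, 36 mm along its y, 16 deep, chamfered 3 mm
- relay_blue: Blue plug-in relay, 48 tall, 120 g (may be absent): blue body 34 (x) x 44 (y) x 34 tall on a dark heavy plug foot 26 (x) x 32 (y) x 14 tall. Origin: centre of the foot's underside, z up; stands on its foot. Plugged in, its origin is 14 mm below the socket's mouth, its x along the cassette's x, either way round; neighbours are then 6 mm apart along x, so grip across y
- supply (a joint): Supply switch lever, rad: 0 = off (leaning to its base's -x, 0.5 rad from upright), 1.0 = on (leaning to its base's +x, 0.5 rad from upright). Stays where it is left; about 1 N at the knob moves it
- supply_base: Grey block of the supply switch, 70 (x) x 50 (y) x 25 tall, fixed to the bench. Origin: centre of its underside; the lever turns about its y axis, 22 mm up
- supply_tip (a point): Centre of the black ball knob (26 across) on the lever, 80 mm from the lever's axis; the rod below it is 10 thick
- grind_plate: Bystander, to be left alone: perforated steel mincer plate, a disc 72 across, 8 thick, lying flat. Origin: centre of its underside
- hex_key: Bystander, to be left alone: L-shaped steel hex key, 100 x 30, 8 thick, lying flat. Origin: centre of its underside
- clamp_ring: Bystander, to be left alone: aluminium clamp ring, 80 outside, 60 inside, 22 tall, lying flat. Origin: centre of its underside
- driver: Bystander, to be left alone: screwdriver with black handle lying flat. Origin: centre of its underside
- stomper: Bystander, to be left alone: white plastic food stomper standing up, 52 across, 160 tall. Origin: centre of its underside
- grease: Bystander, to be left alone: jar with black cap, 60 across, 80 tall. Origin: centre of its underside
- parts_tray: Bystander, to be left alone: open steel tray 130 x 170 x 40. Origin: centre of its underside

How it is judged:
By the outcome, as a careful person would: the job done as asked, in the order asked, and still so for the second after the job is handed in, with the robot touching nothing.
Of relay_red, relay_yellow, relay_blue only 2 to 3 are there at a start; the rules pass over those that are not, and their reading is None.
At some moment in a run one of relay_red, relay_yellow, relay_blue may be knocked a few centimetres aside while the robot is not near it.
Once in a run the grip may slacken for a moment while it holds something.
It also fails if it takes over 210 s, if anything falls off the work surface, if the arm or the gripper's body presses on something with over 40 N, if the wrist force passes 120 N, or if a joint passes its speed limit or range.

## Working session

There is one attempt and no reset: what is moved stays moved. The work goes in short steps, Python scripts to look and compute and a tool call to move; the robot and the scene stay as the last step left them, time stands still between calls to the robot, and variables do not carry over. Pictures are saved under pics/ and viewed, and the job is handed in when it is done.

Besides the shell and the picture viewer there is one more tool, called after "Request:" by a JSON object that holds its "op" and its "data". apply_moves: Moves the arm, as the interface text tells. Its arguments: {"type":"object","properties":{"steps":{"type":"array"},"squeeze":{"type":"number"}},"required":["steps"]}

```bash
ls; mkdir -p pics; python3 - <<'E'
from cell import r,camera,camera_model
import cv2
s=r.get_state();print(s)
for n in ("scene","top","wrist"):
    m=camera_model(n);print(n,m)
    cv2.imwrite(f"pics/a_{n}.png",camera(n))
E
```

```text
pics
{'t': 0.0, 'q': array([-1.11486483,  0.32180915, -0.0700932 ,  1.45168036,  0.02262804,
        1.37079161, -0.05692997]), 'dq': array([-0.00036021,  0.00057741,  0.00055222, -0.0019914 , -0.00010708,
        0.00145097, -0.00111986]), 'joint_torque': array([-1.00877078e-04, -4.91287887e+01, -4.04167129e-01, -3.12531066e+01,
       -6.40514516e-02,  4.39105066e-02,  1.85176118e-04]), 'ee_pos': array([277.74980321, 587.05573121, 221.46789103]), 'orientation': array([-6.88308867e-01, -3.06495865e+00,  2.95010211e-03]), 'force': array([-0.20035409,  0.09393748, -0.39627436]), 'moment': array([ 0.01213986,  0.0121116 , -0.01149045]), 'opening': 86.95411528646187}
scene {'fx': 491.9557268467223, 'fy': 491.9557268467223, 'cx': 255.14278141510425, 'cy': 194.443693967178, 'k1': -0.11539316605303117, 'world_to_cam': array([[-2.63445776e-01,  9.64649699e-01,  6.87609890e-03,
         1.46868258e+02],
       [ 7.41613555e-01,  2.07082791e-01, -6.38064302e-01,
        -3.60481074e+02],
       [-6.16932459e-01, -1.62995937e-01, -7.69952379e-01,
         1.86957062e+03],
       [ 0.00000000e+
[... 352 characters left out ...]
5e-01,
         5.68520005e+02],
       [ 1.70924838e-01,  5.04176587e-03, -9.85271171e-01,
         1.10860487e+03],
       [ 0.00000000e+00,  0.00000000e+00,  0.00000000e+00,
         1.00000000e+00]])}
wrist {'fx': 326.3455759654454, 'fy': 326.3455759654454, 'cx': 248.49634923742425, 'cy': 190.29579123278899, 'k1': 0.0032569311704858197, 'world_to_cam': array([[ 4.28285132e-01,  9.03642850e-01, -1.20212493e-03,
        -6.49159815e+02],
       [ 8.62096079e-01, -4.08194410e-01,  3.00279327e-01,
        -3.61896075e+01],
       [ 2.70854566e-01, -1.29641518e-01, -9.53850555e-01,
         3.91270753e+02],
       [ 0.00000000e+00,  0.00000000e+00,  0.00000000e+00,
         1.00000000e+00]])}
```

View pics/a_top.png

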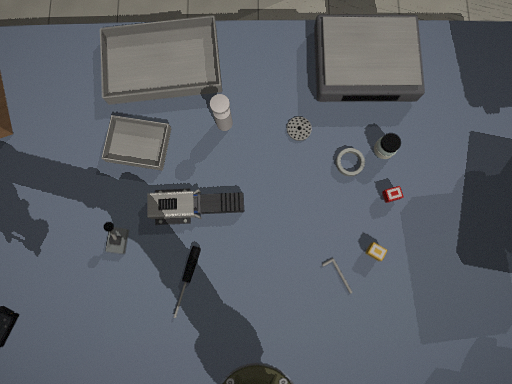

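View pics/a_scene.png

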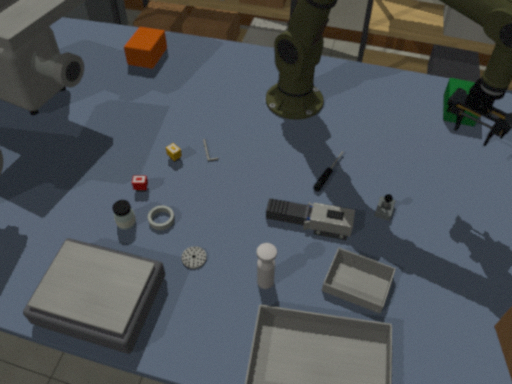

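View pics/a_wrist.png

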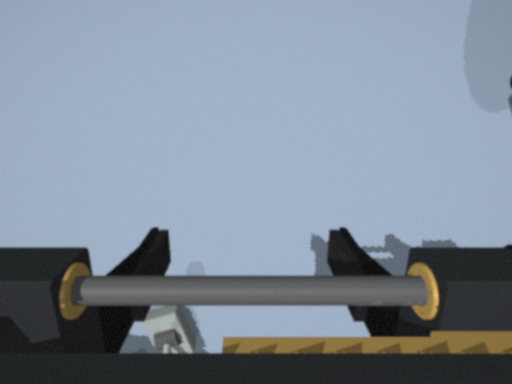

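```bash
cat > h.py <<'E'
from cell import r,camera,camera_model,silhouettes,mark_of
import numpy as np,cv2
from scipy.spatial.transform import Rotation as R
def ray(m,uv):
    d=np.array([(uv[0]-m['cx'])/m['fx'],(uv[1]-m['cy'])/m['fy']]);p=d.copy()
    for _ in range(20): p=d/(1+m['k1']*(p@p))
    T=m['world_to_cam'];C=-T[:3,:3].T@T[:3,3];return C,T[:3,:3].T@np.array([p[0],p[1],1])
def at(m,uv,z):
    C,D=ray(m,uv);return C+D*(z-C[2])/D[2]
def proj(m,P):
    P=np.atleast_2d(P);T=m['world_to_cam'];c=P@T[:3,:3].T+T[:3,3];s=c[:,:2]/c[:,2:]
    s=s*(1+m['k1']*(s**2).sum(1))[:,None];return s*[m['fx'],m['fy']]+[m['cx'],m['cy']]
def tri(ms,uvs):
    A=np.zeros((3,3));b=np.zeros(3)
    for m,uv in zip(ms,uvs):
        C,D=ray(m,uv);D/=np.linalg.norm(D);P=np.eye(3)-np.outer(D,D);A+=P;b+=P@C
    return np.linalg.solve(A,b)
def st():
    s=r.get_state();M=R.from_rotvec(s['orientation']).as_matrix()
    print('t%.2f'%s['t'],'pos',s['ee_pos'].round(1),'toolx',M[:,0].round(3),'tooly',M[:,1].round(3),'z',M[:,2].round(3),'q',s['q'].round(2),'F',s['force'].round(1),'op',round(s['opening'],1));return s,M
E
python3 - <<'E'
from h import *
st()
M={n:camera_model(n) for n in("top","scene")}
Z=dict(dock=0,cassette=0,plain_end=20,relay_red=0,relay_yellow=0,relay_blue=0,supply_base=0,supply_tip=95,stomper=0,grease=0,clamp_ring=0,hex_key=0,driver=0,grind_plate=0,parts_tray=0,dock_home=0)
for n in("top","scene"): camera(n)
for l,z in Z.items():
    o=[]
    for n in M:
        k=mark_of(l,n)[:2]; 
        if k: o.append((n,k[0]))
        for a in k: print(l,n,np.round(a['xy'],1),round(a['confidence'],2),at(M[n],a['xy'],z).round(1))
    if len(o)==2: print('   tri',tri([M[a] for a,_ in o],[b['xy'] for _,b in o]).round(1))
t=cv2.imread('pics/a_top.png');cv2.imwrite('pics/a_topz.png',cv2.resize(t[150:330,80:280],None,fx=4,fy=3.3,interpolation=cv2.INTER_CUBIC)[:600])
t=cv2.imread('pics/a_scene.png');cv2.imwrite('pics/a_scz.png',cv2.resize(t[150:270,250:410],None,fx=5,fy=5,interpolation=cv2.INTER_CUBIC))
E
```

```text
t0.15 pos [277.8 587.2 221.7] toolx [-0.904  0.428 -0.   ] tooly [ 0.428  0.904 -0.001] z [-0.    -0.001 -1.   ] q [-1.11  0.32 -0.07  1.45  0.02  1.37 -0.06] F [ 0.3 -0.1  0.1] op 87.0
dock top [178.5 204.5] 0.58 [546.3 218.7   0. ]
dock scene [330.1 226.1] 0.6 [550.5 234.5   0. ]
   tri [546.2 227.6  -8.8]
cassette top [203.3 203.5] 0.9 [548.7 148.    0. ]
cassette scene [308.  221.4] 0.96 [551.  165.9   0. ]
   tri [548.1 157.3  -7. ]
plain_end top [241.2 205.3] 0.66 [540.   39.3  20. ]
plain_end top [299.3 126.4] 0.47 [ 768.6 -127.8   20. ]
plain_end scene [267.7 207.6] 0.86 [547.4  37.1  20. ]
   tri [541.5  37.8  12.9]
relay_red top [388.7 196.9] 0.79 [ 564.2 -380.5    0. ]
relay_red scene [141.1 192.7] 0.75 [ 582.7 -373.     0. ]
   tri [ 567.3 -385.4  -21.2]
relay_yellow top [372.6 254.7] 0.65 [ 401.3 -326.1    0. ]
relay_yellow scene [172.2 156.8] 0.77 [ 406.2 -335.     0. ]
relay_yellow scene [143.8 192.3] 0.74 [ 578.8 -365.2    0. ]
   tri [ 402.5 -332.    -4.3]
supply_base top [115.2 241.2] 0.73 [442.8 395.7   0. ]
supply_base top [187.2 280.6] 0.54 [333.6 189.4   0. ]
su
[... 724 characters left out ...]
3.1   10.9]
hex_key top [340.6 274.4] 0.48 [ 348.1 -234.7    0. ]
hex_key scene [203.4 148.5] 0.57 [ 340.  -245.2    0. ]
   tri [ 349.2 -236.9   10.2]
driver top [187.9 281.2] 0.71 [332.  187.4   0. ]
driver scene [328.5 171.9] 0.81 [331.3 191.5   0. ]
   tri [331.5 189.6  -0.7]
grind_plate top [300.1 126.1] 0.87 [ 776.4 -132.2    0. ]
grind_plate scene [197.3 257.1] 0.95 [ 763.2 -117.3    0. ]
   tri [ 770.4 -122.7   10.9]
parts_tray top [138.7 143.5] 0.68 [727.5 341.    0. ]
parts_tray scene [355.5 286.9] 0.89 [738.7 339.4   0. ]
   tri [731.2 342.3 -11.4]
dock_home top [198.4 209.3] 0.65 [532.2 161.7   0. ]
dock_home scene [306.8 221.7] 0.96 [553.1 162.5   0. ]
   tri [535.7 163.1 -22.4]
```

```bash
python3 - <<'E'
import cv2
t=cv2.imread('pics/a_top.png');cv2.imwrite('pics/a_topz.png',cv2.resize(t[180:280,90:250],None,fx=5,fy=5,interpolation=cv2.INTER_CUBIC))
E
```

```text
(no output)
```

View pics/a_topz.png

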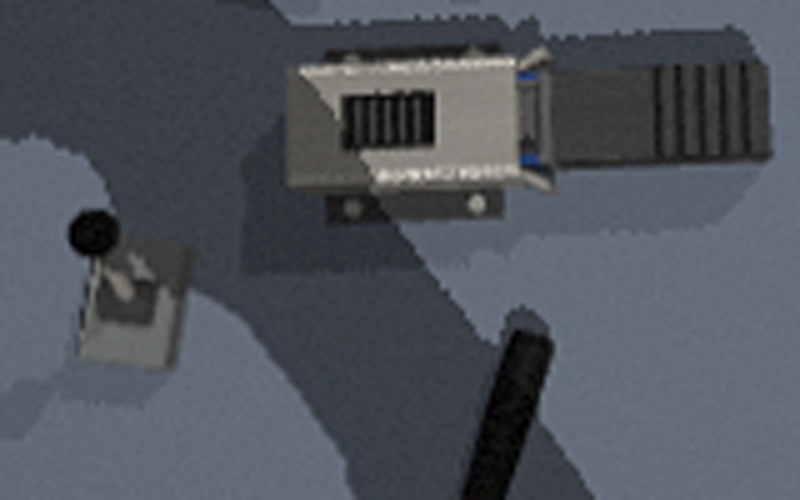

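View pics/a_scz.png

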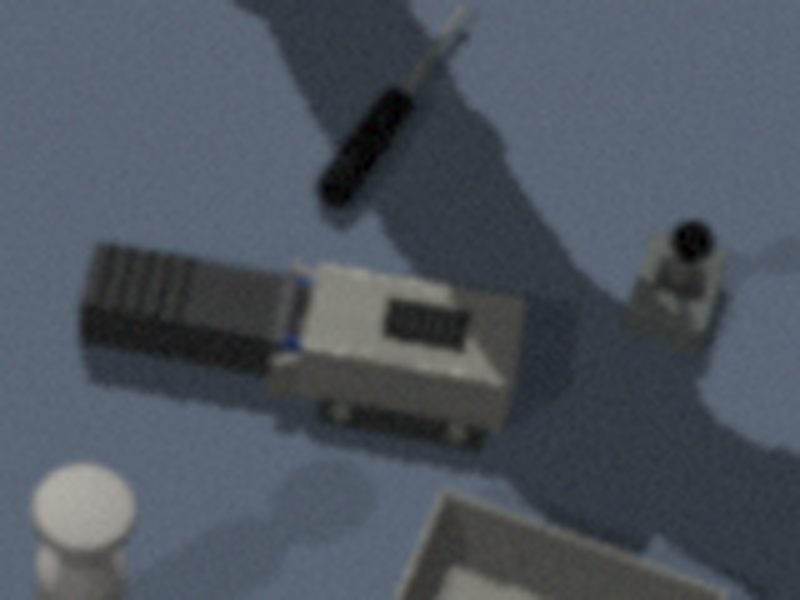

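```bash
python3 - <<'E'
from h import *
m=camera_model("top");sc=camera_model("scene")
f=lambda x,y,z:at(m,(90+x/5-.4,180+y/5-.4),z).round(1)
g=lambda x,y,z:at(sc,(250+x/5-.4,150+y/5-.4),z).round(1)
print('cass end',f(768,65,40),f(770,158,40),'mid',f(552,68,40),f(556,162,40))
print('cass end scene',g(97,243,40),g(82,310,40),g(82,332,0))
print('sleeve top',f(300,65,48),f(287,188,48),f(520,62,48),f(520,182,48), 'bolted flange')
print('sleeve scene',g(318,265,48),g(522,292,48),g(503,430,48),g(303,365,48))
print('base top',f(190,250,25),f(172,368,0),f(80,355,0),f(178,245,25))
print('base sc',g(630,328,0),g(700,345,0),g(648,232,25),g(722,250,25))
print('knob',tri([m,sc],[(90+93/5-.4,180+232/5-.4),(250+692/5-.4,150+241/5-.4)]))
C=-m['world_to_cam'][:3,:3].T@m['world_to_cam'][:3,3];print(C)
E
```

```text
cass end [572.4  32.9  40. ] [520.8  31.8  40. ] mid [571.5 152.2  40. ] [519.3 149.   40. ]
cass end scene [526.2  35.2  40. ] [578.9  39.3  40. ] [565.3  36.8   0. ]
sleeve top [572.7 290.1  48. ] [504.8 294.7  48. ] [573.6 168.7  48. ] [507.4 167.3  48. ] bolted flange
sleeve scene [513.2 169.9  48. ] [500.6 293.1  48. ] [604.6 296.7  48. ] [589.6 175.8  48. ]
base top [473.2 353.8  25. ] [409.2 369.    0. ] [416.5 421.8   0. ] [476.  360.7  25. ]
base sc [471.2 364.9   0. ] [472.9 409.    0. ] [412.3 364.8  25. ] [414.4 411.9  25. ]
knob [476.30530414 382.92152146  97.31208534]
[ 370.62729922  -14.55583792 1189.39935039]
```

Request:
{"op": "apply_moves", "data": {"steps": [{"tx": -3.34,"ty": -1.24,"claw": 0.0},{"tx": -3.34,"ty": -1.24,"claw": 0.0},{"tx": -3.34,"ty": -1.24,"claw": 0.0},{"tx": -3.34,"ty": -1.24,"claw": 0.0},{"tx": -3.34,"ty": -1.24,"claw": 0.0},{"tx": -3.34,"ty": -1.24,"claw": 0.0},{"tx": -3.34,"ty": -1.24,"claw": 0.0},{"tx": -3.34,"ty": -1.24,"claw": 0.0}]}}

```text
invalid input
```

Request:
{"op": "apply_moves", "data": {"steps": [{"turn": 7,"claw": 0},{"turn": 7,"claw": 0},{"turn": 7,"claw": 0},{"turn": 7,"claw": 0},{"turn": 7,"claw": 0},{"turn": 7,"claw": 0},{"turn": 7,"claw": 0},{"turn": 7,"claw": 0}]}}

```text
invalid input
```

Request:
{"op": "apply_moves", "data": {"steps": [{"turn": 7,"claw": 0},{"turn": 7,"claw": 0},{"turn": 5,"claw": 0},{"claw": 0}]}}

```text
invalid input
```

```bash
python3 - <<'E'
from h import *
st();m=camera_model("wrist");im=camera("wrist");cv2.imwrite("pics/b_w.png",im)
print(mark_of("supply_tip","wrist")[:2],mark_of("supply_base","wrist")[:2])
for P in [(477,383,92),(442,389,0),(442,389,25)]: print(P,proj(m,P).round())
E
```

```text
t1.85 pos [277.9 587.6 222.6] toolx [-0.904  0.428 -0.   ] tooly [0.428 0.904 0.   ] z [ 0.  0. -1.] q [-1.11  0.32 -0.07  1.45  0.02  1.37 -0.06] F [ 0.6 -0.2 -0. ] op 87.1
[] [{'xy': [169.6, 320.3], 'confidence': 0.66}]
(477, 383, 92) [[164. 400.]]
(442, 389, 0) [[171. 322.]]
(442, 389, 25) [[167. 335.]]
```

View pics/b_w.png

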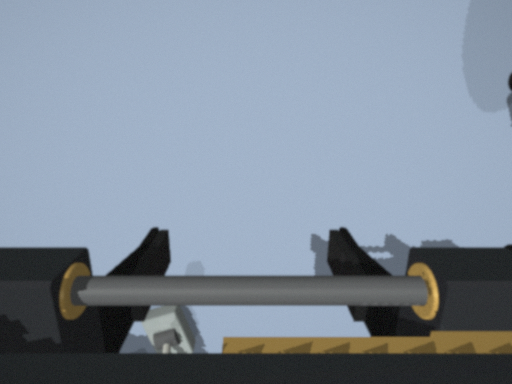

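Request:
{"op": "apply_moves", "data": {"steps": [{"tx": -3.34,"ty": -1.24,"tz": 0,"turn": 0,"claw": 0},{"tx": -3.34,"ty": -1.24,"tz": 0,"turn": 0,"claw": 0},{"tx": -3.34,"ty": -1.24,"tz": 0,"turn": 0,"claw": 0},{"tx": -3.34,"ty": -1.24,"tz": 0,"turn": 0,"claw": 0},{"tx": -3.34,"ty": -1.24,"tz": 0,"turn": 0,"claw": 0},{"tx": -3.34,"ty": -1.24,"tz": 0,"turn": 0,"claw": 0},{"tx": -3.34,"ty": -1.24,"tz": 0,"turn": 0,"claw": 0},{"tx": -3.34,"ty": -1.24,"tz": 0,"turn": 0,"claw": 0}]}}

```text
t: 2.67
ee_pos: [478.1, 382.3, 222.9]
orientation: [0.688, 3.065, 0.001]
force: [-0.2, 0.5, -0.3]
opening: 87.2
```

Request:
{"op": "apply_moves", "data": {"steps": [{"tx": 0,"ty": 0,"tz": 0,"turn": 7,"claw": 0},{"tx": 0,"ty": 0,"tz": 0,"turn": 7,"claw": 0},{"tx": 0,"ty": 0,"tz": 0,"turn": 7,"claw": 0},{"tx": 0,"ty": 0,"tz": 0,"turn": 7,"claw": 0},{"tx": 0,"ty": 0,"tz": 0,"turn": 7,"claw": 0},{"tx": 0,"ty": 0,"tz": 0,"turn": 7,"claw": 0},{"tx": 0,"ty": 0,"tz": 0,"turn": 7,"claw": 0},{"tx": 0,"ty": 0,"tz": 0,"turn": 7,"claw": 0}]}}

```text
t: 3.33
ee_pos: [477.1, 383.7, 222.7]
orientation: [-2.054, -2.377, -0.0]
force: [0.4, -0.1, 0.1]
opening: 86.7
```

Request:
{"op": "apply_moves", "data": {"steps": [{"tx": 0,"ty": 0,"tz": 0,"turn": 7,"claw": 0},{"tx": 0,"ty": 0,"tz": 0,"turn": 7,"claw": 0},{"tx": 0,"ty": 0,"tz": 0,"turn": 5,"claw": 0},{"tx": 0,"ty": 0,"tz": 0,"turn": 0,"claw": 0}]}}

```text
t: 3.67
ee_pos: [477.0, 383.7, 222.6]
orientation: [2.414, 2.01, 0.0]
force: [-0.8, 0.5, -0.4]
opening: 87.0
```

```bash
python3 - <<'E'
from h import *
st();m=camera_model("wrist");im=camera("wrist");cv2.imwrite("pics/b_w2.png",im)
for l in("supply_tip","supply_base","dock","cassette","plain_end"): print(l,mark_of(l,"wrist")[:1])
for P in [(477,383,92),(442,389,0),(442,389,25)]: print(P,proj(m,P).round())
E
```

```text
t3.67 pos [477.  383.7 222.6] toolx [0.181 0.983 0.   ] tooly [ 0.983 -0.181  0.   ] z [ 0.  0. -1.] q [-0.91  0.24  0.22  1.56 -0.05  1.35 -0.86] F [-0.8  0.5 -0.4] op 87.0
supply_tip [{'xy': [249.6, 183.5], 'confidence': 0.76}]
supply_base [{'xy': [223.3, 160.4], 'confidence': 0.85}]
dock [{'xy': [320.2, 263.2], 'confidence': 0.78}]
cassette []
plain_end []
(477, 383, 92) [[248. 182.]]
(442, 389, 0) [[219. 161.]]
(442, 389, 25) [[217. 166.]]
```

View pics/b_w2.png

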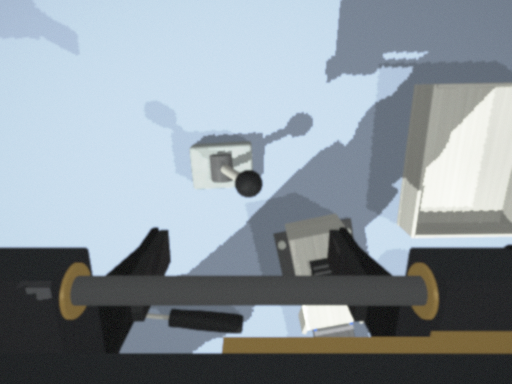

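Request:
{"op": "apply_moves", "data": {"steps": [{"tx": 0,"ty": 0,"tz": 3.6,"turn": 0,"claw": 0},{"tx": 0,"ty": 0,"tz": 3.6,"turn": 0,"claw": 0},{"tx": 0,"ty": 0,"tz": 3.6,"turn": 0,"claw": 0},{"tx": 0,"ty": 0,"tz": 3.4,"turn": 0,"claw": 0},{"tx": 0,"ty": 0,"tz": 0,"turn": 0,"claw": 0.45},{"tx": 0,"ty": 0,"tz": 0,"turn": 0,"claw": 0.45},{"tx": 0,"ty": 0,"tz": 0,"turn": 0,"claw": 0.45}], "squeeze": 20}}

```text
t: 4.55
ee_pos: [478.3, 384.6, 82.7]
orientation: [-2.412, -2.013, -0.005]
force: [-0.1, 0.4, 0.7]
opening: 74.1
```

Request:
{"op": "apply_moves", "data": {"steps": [{"tx": 0,"ty": -1.2,"tz": 0,"turn": 0,"claw": 0.45},{"tx": 0,"ty": -1.2,"tz": 0,"turn": 0,"claw": 0.45},{"tx": 0,"ty": -1.2,"tz": 0,"turn": 0,"claw": 0.45},{"tx": 0,"ty": -1.2,"tz": 0,"turn": 0,"claw": 0.45},{"tx": 0,"ty": -1.2,"tz": 0,"turn": 0,"claw": 0.45},{"tx": 0,"ty": -1.2,"tz": 0,"turn": 0,"claw": 0.45},{"tx": 0,"ty": -1,"tz": 0,"turn": 0,"claw": 0.45}]}}

```text
t: 5.13
ee_pos: [397.0, 398.2, 80.7]
orientation: [2.408, 2.013, 0.006]
force: [26.6, -3.7, -12.6]
opening: 47.8
```

```bash
python3 - <<'E'
from h import *
st();m=camera_model("top")
for n in("wrist","top","scene"):
    im=camera(n);cv2.imwrite(f"pics/c_{n}.png",im)
im=cv2.imread("pics/c_scene.png")[150:270,330:450];cv2.imwrite("pics/c_z.png",cv2.resize(im,None,fx=4,fy=4,interpolation=2))
E
```

```text
t5.13 pos [397.  398.2  80.7] toolx [0.177 0.984 0.001] tooly [ 0.984 -0.177  0.005] z [ 0.005 -0.    -1.   ] q [-0.99  0.25  0.18  1.85 -0.04  1.05 -0.98] F [ 26.6  -3.7 -12.6] op 47.8
```

View pics/c_wrist.png

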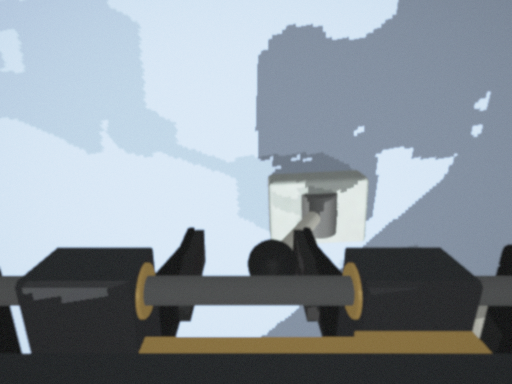

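View pics/c_z.png

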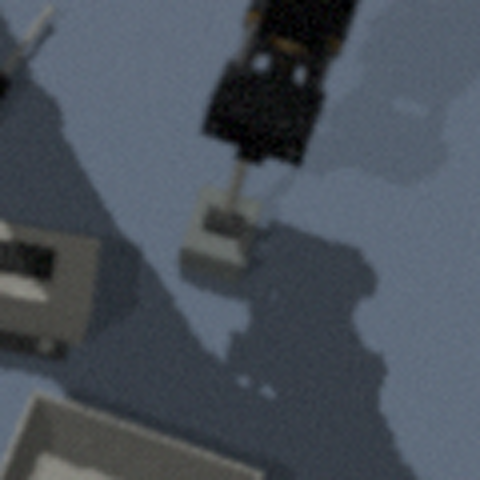

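Request:
{"op": "apply_moves", "data": {"steps": [{"tx": 0,"ty": 0.8,"tz": 0,"turn": 0,"claw": 0.2},{"tx": 0,"ty": 0,"tz": 0,"turn": 0,"claw": 0},{"tx": 0,"ty": 0,"tz": -3.5,"turn": 0,"claw": 0},{"tx": 0,"ty": 0,"tz": -3.5,"turn": 0,"claw": 0},{"tx": 0,"ty": 0,"tz": -3.5,"turn": 0,"claw": 0},{"tx": 0,"ty": 0,"tz": -3.5,"turn": 0,"claw": 0}]}}

```text
t: 5.78
ee_pos: [403.2, 396.8, 221.9]
orientation: [-2.411, -2.013, 0.002]
force: [-0.2, -0.7, -0.2]
opening: 79.8
```

Request:
{"op": "apply_moves", "data": {"steps": [{"tx": -3.13,"ty": 2.17,"tz": 0,"turn": 0,"claw": 0},{"tx": -3.13,"ty": 2.17,"tz": 0,"turn": 0,"claw": 0},{"tx": -3.13,"ty": 2.17,"tz": 0,"turn": 0,"claw": 0},{"tx": -3.13,"ty": 2.17,"tz": 0,"turn": 0,"claw": 0},{"tx": -3.13,"ty": 2.17,"tz": 0,"turn": 0,"claw": 0},{"tx": -3.13,"ty": 2.17,"tz": 0,"turn": 0,"claw": 0},{"tx": -3.13,"ty": 2.17,"tz": 0,"turn": 0,"claw": 0},{"tx": -3.13,"ty": 2.17,"tz": 0,"turn": 0,"claw": 0}]}}

```text
t: 6.45
ee_pos: [530.0, 118.4, 220.6]
orientation: [-2.411, -2.013, -0.0]
force: [1.4, 0.1, -0.3]
opening: 86.9
```

Request:
{"op": "apply_moves", "data": {"steps": [{"tx": -3.1,"ty": 2.17,"tz": 0,"turn": 0,"claw": 0},{"tx": 0,"ty": 0,"tz": 0,"turn": -5,"claw": 0},{"tx": 0,"ty": 0,"tz": 0,"turn": -5,"claw": 0},{"tx": 0,"ty": 0,"tz": 0,"turn": 0,"claw": 0}]}}

```text
t: 6.78
ee_pos: [545.7, 84.8, 220.3]
orientation: [-2.226, -2.215, 0.001]
force: [-0.8, 0.5, 0.0]
opening: 87.2
```

```bash
python3 - <<'E'
from h import *
st();m=camera_model("wrist");print(m['world_to_cam'])
for n in("wrist","top","scene"):
    im=camera(n);cv2.imwrite(f"pics/d_{n}.png",im)
for l in("supply_tip","dock","cassette","plain_end"): print(l,mark_of(l,"wrist")[:1],mark_of(l,"top")[:1])
E
```

```text
t6.78 pos [545.7  84.8 220.3] toolx [0.005 1.    0.001] tooly [ 1.    -0.005 -0.001] z [-0.001  0.001 -1.   ] q [-0.62  0.12  0.45  1.72 -0.05  1.32 -0.16] F [-0.8  0.5  0. ] op 87.2
[[ 9.99984135e-01 -5.61104049e-03 -4.96095765e-04 -5.45311413e+02]
 [-5.20629177e-03 -9.54276249e-01  2.98880805e-01  4.82772596e+01]
 [-2.15044471e-03 -2.98873480e-01 -9.54290322e-01  4.15782287e+02]
 [ 0.00000000e+00  0.00000000e+00  0.00000000e+00  1.00000000e+00]]
supply_tip [] [{'xy': [102.0, 256.4], 'confidence': 0.55}]
dock [{'xy': [245.4, 24.4], 'confidence': 0.62}] [{'xy': [175.8, 205.9], 'confidence': 0.8}]
cassette [{'xy': [249.0, 98.0], 'confidence': 0.56}] []
plain_end [{'xy': [254.8, 204.1], 'confidence': 0.83}] [{'xy': [244.7, 205.5], 'confidence': 0.78}]
```

View pics/d_wrist.png

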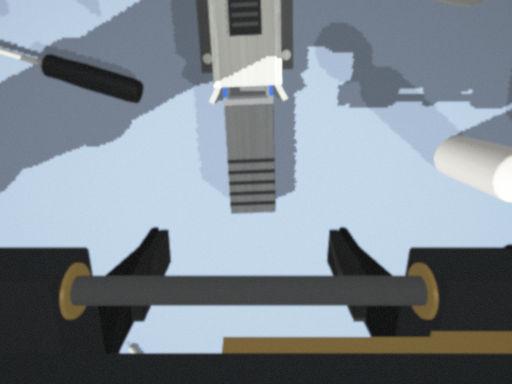

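View pics/d_scene.png

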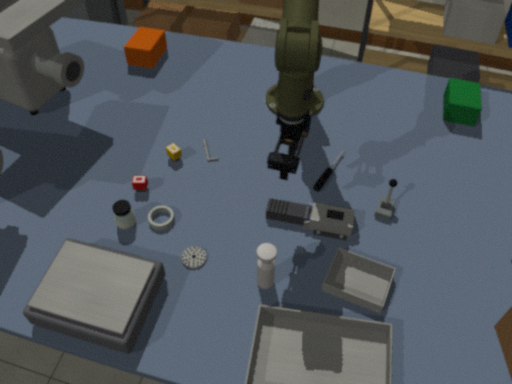

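```bash
python3 - <<'E'
from h import *
m=camera_model("wrist");im=cv2.imread("pics/d_wrist.png")
cv2.imwrite("pics/d_z.png",cv2.resize(im[0:225,180:330],None,fx=3.9,fy=2.66,interpolation=2)[:600])
cv2.imwrite("pics/d_z1.png",cv2.resize(im[75:225,180:330],None,fx=4,fy=4,interpolation=2)[:600])
t=camera_model("top");print(at(t,(102,256.4),92))
f=lambda u,v,z:at(m,(u,v),z).round(1)
print(f(225,100,40),f(273,100,40),f(232,212,40),f(276,212,40))
E
```

```text
[397.99832954 396.76709465  92.        ]
[523.1 156.3  40. ] [571.6 156.   40. ] [527.6  35.   40. ] [577.   34.7  40. ]
```

View pics/d_z1.png

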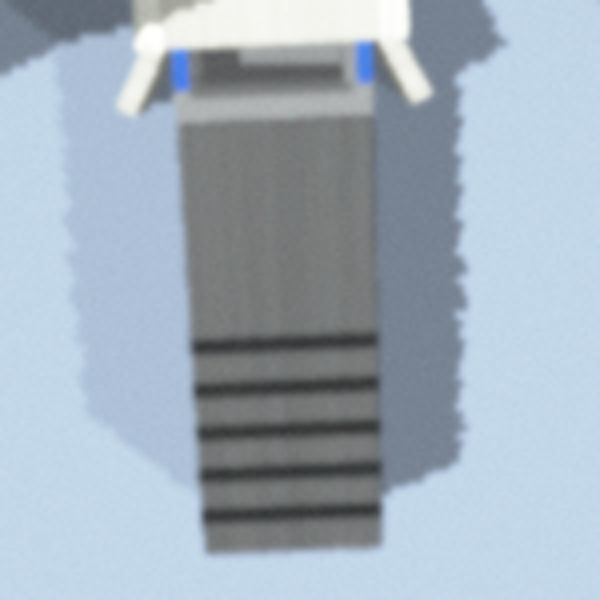

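```bash
python3 - <<'E'
from h import *
m=camera_model("wrist")
f=lambda u,v,z:at(m,(u-.4,v-.4),z)
a,b,c,d=f(231.5,213,40),f(275.5,211.5,40),f(225.3,106,40),f(273.3,103.8,40)
e=(a+b)/2;o=(c+d)/2;v=o-e;print('end',e,'orig',o,'len',np.linalg.norm(v),'yaw',np.degrees(np.arctan2(v[1],v[0])),'w',b-a,d-c)
w1,w2=f(212,103,36),f(286,100,36);print('tips',w1,w2)
E
```

```text
end [551.23222855  35.01919621  40.        ] orig [547.19964924 151.71743706  40.        ] len 116.76789418971018 yaw 91.97910332092064 w [49.40165719  1.47691911  0.        ] [48.7535986   1.85434709  0.        ]
tips [508.991225   153.65507587  36.        ] [584.79781986 156.14191056  36.        ]
```

Request:
{"op": "apply_moves", "data": {"steps": [{"tx": 0.5,"ty": 0.33,"tz": 0,"turn": -2.3,"claw": 0},{"tx": 0,"ty": 0,"tz": 3.7,"turn": 0,"claw": 0},{"tx": 0,"ty": 0,"tz": 3.7,"turn": 0,"claw": 0},{"tx": 0,"ty": 0,"tz": 3.7,"turn": 0,"claw": 0},{"tx": 0,"ty": 0,"tz": 3.7,"turn": 0,"claw": 0},{"tx": 0,"ty": 0,"tz": 3.7,"turn": 0,"claw": 0},{"tx": 0,"ty": 0,"tz": 2,"turn": 0,"claw": 0},{"tx": 0,"ty": 0,"tz": 0.6,"turn": 0,"claw": 0}]}}

```text
t: 8.0
ee_pos: [546.0, 89.4, 5.5]
orientation: [-2.18, -2.257, 0.01]
force: [-0.5, -0.2, 0.2]
opening: 87.2
```

Request:
{"op": "apply_moves", "data": {"steps": [{"tx": 0,"ty": 0,"tz": 0,"turn": 0,"claw": 0.6},{"tx": 0,"ty": 0,"tz": 0,"turn": 0,"claw": 0.6},{"tx": 0,"ty": 0,"tz": 0,"turn": 0,"claw": 0.6},{"tx": 0,"ty": 0,"tz": 0,"turn": 0,"claw": 0.6},{"tx": 0,"ty": 0,"tz": 0,"turn": 0,"claw": 0.6},{"tx": 0,"ty": 0,"tz": 0,"turn": 0,"claw": 0.6},{"tx": 0,"ty": 0,"tz": 0,"turn": 0,"claw": 0.6}], "squeeze": 35}}

```text
t: 8.58
ee_pos: [549.0, 90.2, 10.2]
orientation: [-2.182, -2.259, 0.0]
force: [-1.9, 0.2, 5.6]
opening: 49.5
```

Request:
{"op": "apply_moves", "data": {"steps": [{"tx": -0.6,"ty": 0,"tz": 0,"turn": 0,"claw": 0.6},{"tx": -0.8,"ty": 0,"tz": 0,"turn": 0,"claw": 0.6},{"tx": -1,"ty": 0,"tz": 0,"turn": 0,"claw": 0.6},{"tx": -1,"ty": 0,"tz": 0,"turn": 0,"claw": 0.6}]}}

```text
t: 8.92
ee_pos: [551.3, 57.8, 10.3]
orientation: [-2.181, -2.261, -0.005]
force: [0.0, 5.3, 4.1]
opening: 49.3
```

Request:
{"op": "apply_moves", "data": {"steps": [{"tx": -1.6,"ty": 0,"tz": 0,"turn": 0,"claw": 0.6},{"tx": -1.6,"ty": 0,"tz": 0,"turn": 0,"claw": 0.6},{"tx": -1.6,"ty": 0,"tz": 0,"turn": 0,"claw": 0.6},{"tx": -1.6,"ty": 0,"tz": 0,"turn": 0,"claw": 0.6},{"tx": -1.6,"ty": 0,"tz": 0,"turn": 0,"claw": 0.6},{"tx": -1.6,"ty": 0,"tz": 0,"turn": 0,"claw": 0.6},{"tx": -1.6,"ty": 0,"tz": 0,"turn": 0,"claw": 0.6},{"tx": -1.2,"ty": 0,"tz": 0,"turn": 0,"claw": 0.6}]}}

```text
t: 9.58
ee_pos: [555.3, -68.4, 10.3]
orientation: [-2.183, -2.259, -0.003]
force: [-0.6, 5.4, 5.8]
opening: 50.1
```

```bash
python3 - <<'E'
from h import *
st();m=camera_model("wrist")
for n in("wrist","top"):
    im=camera(n);cv2.imwrite(f"pics/e_{n}.png",im)
cv2.imwrite("pics/e_z.png",cv2.resize(im[130:280,80:280],None,fx=4,fy=4,interpolation=2))
E
```

```text
t9.58 pos [555.3 -68.4  10.3] toolx [-0.034  0.999  0.001] tooly [0.999 0.034 0.001] z [ 0.001  0.001 -1.   ] q [-0.34  0.36  0.49  1.91 -0.21  0.92  0.28] F [-0.6  5.4  5.8] op 50.1
```

View pics/e_wrist.png

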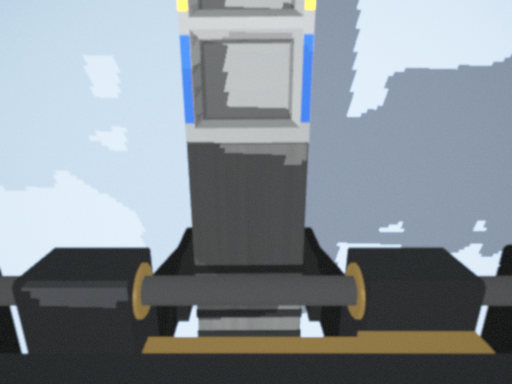

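View pics/e_z.png

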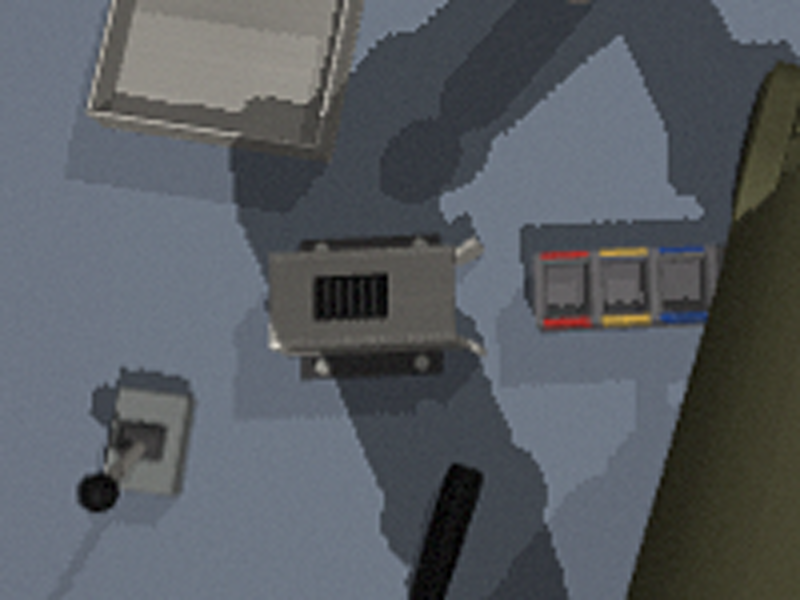

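Request:
{"op": "apply_moves", "data": {"steps": [{"tx": 0,"ty": 1.5,"tz": 0,"turn": 0,"claw": 0.6},{"tx": 0,"ty": 1.5,"tz": 0,"turn": 0,"claw": 0.6},{"tx": 0,"ty": 1.5,"tz": 0,"turn": -3,"claw": 0.6},{"tx": 0,"ty": 0,"tz": 0,"turn": -6,"claw": 0.6},{"tx": 0,"ty": 0,"tz": 0,"turn": -6,"claw": 0.6},{"tx": 0,"ty": 0,"tz": 0,"turn": -6,"claw": 0.6},{"tx": 0,"ty": 0,"tz": 0,"turn": -6,"claw": 0.6},{"tx": 0,"ty": 0,"tz": 0,"turn": -6,"claw": 0.6}], "squeeze": 50}}

```text
t: 10.35
ee_pos: [601.2, -65.8, 10.3]
orientation: [1.443, 2.788, 0.002]
force: [1.0, 2.2, 4.5]
opening: 49.5
```

Request:
{"op": "apply_moves", "data": {"steps": [{"tx": 0,"ty": 0,"tz": 0,"turn": -6,"claw": 0.6},{"tx": 0,"ty": 0,"tz": 0,"turn": -6,"claw": 0.6},{"tx": 0,"ty": 0,"tz": 0,"turn": -6,"claw": 0.6},{"tx": 0,"ty": 0,"tz": 0,"turn": -6,"claw": 0.6},{"tx": 0,"ty": 0,"tz": 0,"turn": -6,"claw": 0.6},{"tx": 0,"ty": 0,"tz": 0,"turn": -6,"claw": 0.6},{"tx": 0,"ty": 0,"tz": 0,"turn": -6,"claw": 0.6},{"tx": 0,"ty": 0,"tz": 0,"turn": -6,"claw": 0.6}]}}

```text
t: 11.02
ee_pos: [600.4, -65.6, 10.3]
orientation: [0.185, 3.135, 0.001]
force: [-0.6, 2.5, 5.9]
opening: 49.5
```

Request:
{"op": "apply_moves", "data": {"steps": [{"tx": 0,"ty": 0,"tz": 0,"turn": -6,"claw": 0.6},{"tx": 0,"ty": 0,"tz": 0,"turn": 0,"claw": 0.6}]}}

```text
t: 11.18
ee_pos: [600.5, -66.3, 10.2]
orientation: [0.019, 3.14, -0.001]
force: [-0.6, 0.7, 5.1]
opening: 49.6
```

```bash
python3 - <<'E'
from h import *
st()
for n in("wrist","scene"):
    im=camera(n);cv2.imwrite(f"pics/f_{n}.png",im)
E
```

```text
t11.18 pos [600.5 -66.3  10.2] toolx [-1.     0.012 -0.001] tooly [ 0.012  1.    -0.001] z [ 0.001 -0.001 -1.   ] q [-0.09  0.41  0.18  1.79 -0.09  0.94  1.69] F [-0.6  0.7  5.1] op 49.6
```

View pics/f_scene.png

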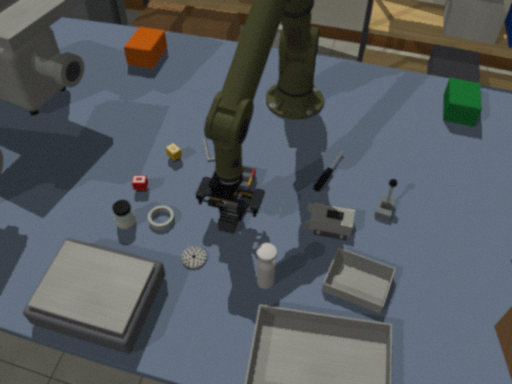

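Request:
{"op": "apply_moves", "data": {"steps": [{"tx": 0,"ty": 0,"tz": 0,"turn": 0,"claw": 0},{"tx": 0,"ty": 0,"tz": 0,"turn": 0,"claw": 0},{"tx": 0,"ty": 0,"tz": 0,"turn": 0,"claw": 0},{"tx": 0,"ty": 0,"tz": -3.5,"turn": 0,"claw": 0},{"tx": 0,"ty": 0,"tz": -3.5,"turn": 0,"claw": 0},{"tx": 3.8,"ty": 0,"tz": -1,"turn": 0,"claw": 0},{"tx": 3.8,"ty": 0,"tz": 0,"turn": 5,"claw": 0},{"tx": 0,"ty": 0,"tz": 0,"turn": 7,"claw": 0}]}}

```text
t: 11.95
ee_pos: [515.0, -65.5, 87.5]
orientation: [-0.364, -3.111, 0.0]
force: [-1.6, 0.1, -1.6]
opening: 86.0
```

Request:
{"op": "apply_moves", "data": {"steps": [{"tx": 0,"ty": 0,"tz": 0,"turn": 7,"claw": 0},{"tx": 0,"ty": 0,"tz": 0,"turn": 7,"claw": 0},{"tx": 0,"ty": 0,"tz": 0,"turn": 7,"claw": 0},{"tx": 0,"ty": 0,"tz": 0,"turn": 7,"claw": 0},{"tx": 0,"ty": 0,"tz": 0,"turn": 7,"claw": 0},{"tx": 0,"ty": 0,"tz": 0,"turn": 7,"claw": 0},{"tx": 0,"ty": 0,"tz": 0,"turn": 7,"claw": 0},{"tx": 0,"ty": 0,"tz": 0,"turn": 7,"claw": 0}]}}

```text
t: 12.62
ee_pos: [523.4, -65.2, 89.1]
orientation: [-1.788, -2.583, 0.001]
force: [0.5, -0.3, -0.3]
opening: 86.8
```

Request:
{"op": "apply_moves", "data": {"steps": [{"tx": 0,"ty": 0,"tz": 0,"turn": 7,"claw": 0},{"tx": 0,"ty": 0,"tz": 0,"turn": 7,"claw": 0},{"tx": 0,"ty": 0,"tz": 0,"turn": 7,"claw": 0},{"tx": 0,"ty": 0,"tz": 0,"turn": 7,"claw": 0},{"tx": 0,"ty": 0,"tz": 0,"turn": 7,"claw": 0},{"tx": 0,"ty": 0,"tz": 0,"turn": 7,"claw": 0},{"tx": 0,"ty": 0,"tz": 0,"turn": 7,"claw": 0},{"tx": 0,"ty": 0,"tz": 0,"turn": 7,"claw": 0}]}}

```text
t: 13.28
ee_pos: [523.4, -65.2, 89.0]
orientation: [-2.791, -1.441, 0.002]
force: [-0.5, 0.6, 0.4]
opening: 87.1
```

Request:
{"op": "apply_moves", "data": {"steps": [{"tx": 0,"ty": 0,"tz": 0,"turn": 7,"claw": 0},{"tx": 0,"ty": 0,"tz": 0,"turn": 7,"claw": 0},{"tx": 0,"ty": 0,"tz": 0,"turn": 7,"claw": 0},{"tx": 0,"ty": 0,"tz": 0,"turn": 7,"claw": 0},{"tx": 0,"ty": 0,"tz": 0,"turn": 7,"claw": 0},{"tx": 0,"ty": 0,"tz": 0,"turn": 7,"claw": 0},{"tx": 0,"ty": 0,"tz": 0,"turn": 7,"claw": 0},{"tx": 0,"ty": 0,"tz": 0,"turn": 7,"claw": 0}]}}

```text
t: 13.95
ee_pos: [523.4, -65.2, 89.1]
orientation: [3.141, -0.038, -0.001]
force: [-0.1, -0.3, -0.8]
opening: 87.0
```

```bash
python3 - <<'E'
from h import *
st()
for n in("wrist","top"):
    im=camera(n);cv2.imwrite(f"pics/g_{n}.png",im)
E
```

```text
t13.95 pos [523.4 -65.2  89.1] toolx [ 1.    -0.024 -0.001] tooly [-0.024 -1.     0.   ] z [-0.001 -0.    -1.   ] q [-0.38  0.18  0.49  1.93 -0.1   1.06 -1.44] F [-0.1 -0.3 -0.8] op 87.0
```

View pics/g_wrist.png

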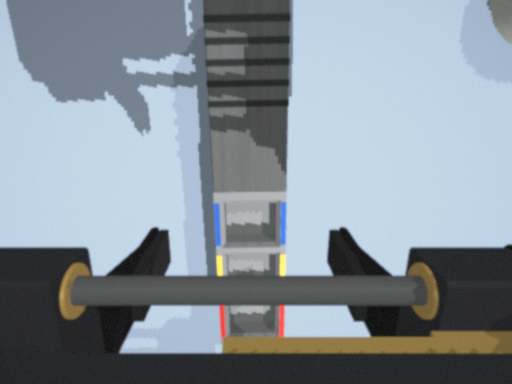

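```bash
python3 - <<'E'
from h import *
m=camera_model("wrist")
f=lambda u,v,z:at(m,(u,v),z).round(1)
print(f(213,194,40),f(286,192.5,40),f(208,100,40),f(288,99,40),f(283,334,40),f(222,335,40))
E
```

```text
[538.1 -41.4  40. ] [538.2 -91.   40. ] [599.7 -41.5  40. ] [599.3 -91.3  40. ] [421.5 -90.4  40. ] [421.5 -42.5  40. ]
```

Request:
{"op": "apply_moves", "data": {"steps": [{"tx": -3,"ty": 0,"tz": 0,"turn": -1.3,"claw": 0},{"tx": 0,"ty": 0.1,"tz": 3.5,"turn": 0,"claw": 0},{"tx": 0,"ty": 0,"tz": 3.2,"turn": 0,"claw": 0},{"tx": 0,"ty": 0,"tz": 1.3,"turn": 0,"claw": 0.3},{"tx": 0,"ty": 0,"tz": 0,"turn": 0,"claw": 0.6},{"tx": 0,"ty": 0,"tz": 0,"turn": 0,"claw": 0.6},{"tx": 0,"ty": 0,"tz": 0,"turn": 0,"claw": 0.6},{"tx": 0,"ty": 0,"tz": 0,"turn": 0,"claw": 0.6}]}}

```text
t: 14.72
ee_pos: [495.2, -65.5, 10.9]
orientation: [-3.142, -0.009, -0.004]
force: [-0.2, 0.1, 0.4]
opening: 61.2
```

Request:
{"op": "apply_moves", "data": {"steps": [{"tx": 0,"ty": 0,"tz": 0,"turn": 0,"claw": 0.6},{"tx": 0,"ty": 0,"tz": 0,"turn": 0,"claw": 0.6},{"tx": 0,"ty": 0,"tz": 0,"turn": 0,"claw": 0.6}]}}

```text
t: 14.97
ee_pos: [494.8, -65.6, 10.6]
orientation: [-3.142, -0.008, -0.003]
force: [-0.1, -0.9, 4.1]
opening: 49.5
```

Request:
{"op": "apply_moves", "data": {"steps": [{"tx": 0,"ty": 0,"tz": 0,"turn": -3,"claw": 0.6},{"tx": 0,"ty": 0,"tz": 0,"turn": -6,"claw": 0.6},{"tx": 0,"ty": 0,"tz": 0,"turn": -6,"claw": 0.6},{"tx": 0,"ty": 0,"tz": 0,"turn": -6,"claw": 0.6},{"tx": 0,"ty": 0,"tz": 0,"turn": -6,"claw": 0.6},{"tx": 0,"ty": 0,"tz": 0,"turn": -6,"claw": 0.6},{"tx": 0,"ty": 0,"tz": 0,"turn": -6,"claw": 0.6},{"tx": 0,"ty": 0,"tz": 0,"turn": -6,"claw": 0.6}]}}

```text
t: 15.63
ee_pos: [495.5, -65.6, 10.6]
orientation: [2.896, 1.215, 0.005]
force: [1.9, -1.2, 1.5]
opening: 49.4
```

Request:
{"op": "apply_moves", "data": {"steps": [{"tx": 0,"ty": 0,"tz": 0,"turn": -6,"claw": 0.6},{"tx": 0,"ty": 0,"tz": 0,"turn": -6,"claw": 0.6},{"tx": 0,"ty": 0,"tz": 0,"turn": -6,"claw": 0.6},{"tx": 0,"ty": 0,"tz": 0,"turn": -6,"claw": 0.6},{"tx": 0,"ty": 0,"tz": 0,"turn": -6,"claw": 0.6},{"tx": 0,"ty": 0,"tz": 0,"turn": -6,"claw": 0.6},{"tx": 0,"ty": 0,"tz": 0,"turn": -6,"claw": 0.6},{"tx": 0,"ty": 0,"tz": 0,"turn": -5,"claw": 0.6}]}}

```text
t: 16.3
ee_pos: [495.3, -65.5, 10.4]
orientation: [2.17, 2.268, 0.003]
force: [2.3, 0.5, 1.2]
opening: 51.6
```

Request:
{"op": "apply_moves", "data": {"steps": [{"tx": 0,"ty": 2,"tz": 0,"turn": 0,"claw": 0.6},{"tx": 0,"ty": 2,"tz": 0,"turn": 0,"claw": 0.6},{"tx": 0,"ty": 2,"tz": 0,"turn": 0,"claw": 0.6},{"tx": 0,"ty": 0,"tz": 0,"turn": 0,"claw": 0.6}]}}

```text
t: 16.63
ee_pos: [557.3, -62.7, 10.3]
orientation: [2.173, 2.264, 0.003]
force: [3.0, 0.7, 5.3]
opening: 50.4
```

```bash
python3 - <<'E'
from h import *
st()
for n in("wrist","top"):
    im=camera(n);cv2.imwrite(f"pics/i_{n}.png",im)
E
```

```text
t16.63 pos [557.3 -62.7  10.3] toolx [-0.041  0.999 -0.001] tooly [0.999 0.041 0.004] z [ 0.004 -0.    -1.   ] q [-0.16  0.34  0.26  1.9  -0.11  0.91  0.19] F [3.  0.7 5.3] op 50.4
```

View pics/i_wrist.png

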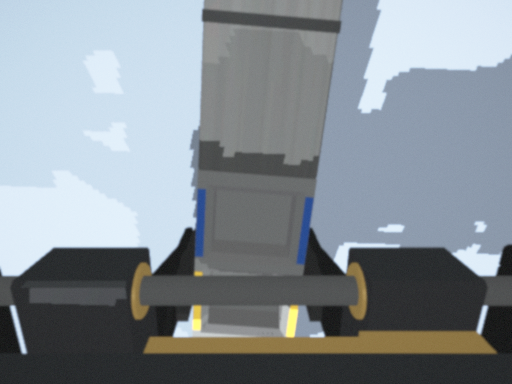

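View pics/i_top.png

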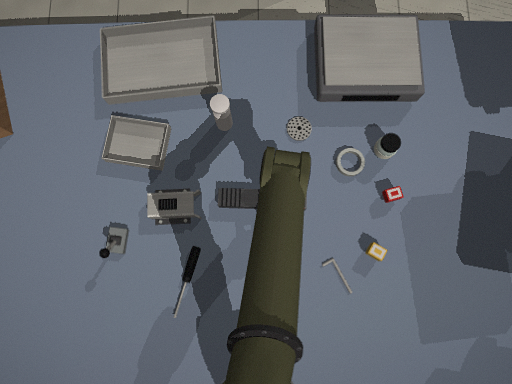

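Request:
{"op": "apply_moves", "data": {"steps": [{"tx": 0,"ty": 0,"tz": 0,"turn": 0,"claw": 0.25},{"tx": 0,"ty": 0,"tz": 0,"turn": 0,"claw": 0.25},{"tx": 0,"ty": 0,"tz": 0,"turn": 0,"claw": 0.6},{"tx": 0,"ty": 0,"tz": 0,"turn": 0,"claw": 0.6},{"tx": 0,"ty": 0,"tz": 0,"turn": 0,"claw": 0.6},{"tx": 0,"ty": 0,"tz": 0,"turn": 0,"claw": 0.6},{"tx": 0,"ty": 0,"tz": 0,"turn": 0,"claw": 0.6}], "squeeze": 55}}

```text
t: 17.32
ee_pos: [553.2, -63.0, 9.3]
orientation: [-2.176, -2.265, 0.001]
force: [1.1, 0.0, -1.7]
opening: 50.6
```

```bash
python3 - <<'E'
from h import *
st()
for n in("wrist",):
    im=camera(n);cv2.imwrite(f"pics/j_{n}.png",im)
E
```

```text
t17.32 pos [553.2 -63.    9.3] toolx [-0.04   0.999  0.   ] tooly [ 0.999  0.04  -0.001] z [-0.001 -0.    -1.   ] q [-0.16  0.33  0.26  1.91 -0.11  0.91  0.19] F [ 1.1  0.  -1.7] op 50.6
```

View pics/j_wrist.png

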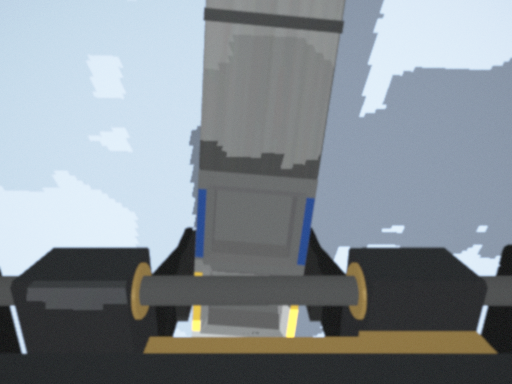

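Request:
{"op": "apply_moves", "data": {"steps": [{"tx": 0,"ty": 0,"tz": 0,"turn": 0,"claw": 0.6},{"tx": 0,"ty": 0,"tz": 0,"turn": 0,"claw": 0.6},{"tx": 0,"ty": 0,"tz": 0,"turn": 0,"claw": 0.6},{"tx": 0,"ty": 0,"tz": 0,"turn": 0,"claw": 0.6},{"tx": 0,"ty": 0,"tz": 0,"turn": 0,"claw": 0.6}], "squeeze": 55}}

```text
t: 17.78
ee_pos: [553.2, -63.0, 9.3]
orientation: [-2.176, -2.265, 0.001]
force: [-1.2, -0.6, -1.8]
opening: 50.7
```

```bash
python3 - <<'E'
from h import *
st();m=camera_model("wrist")
im=camera("wrist");cv2.imwrite(f"pics/k_wrist.png",im)
cv2.imwrite("pics/k_z.png",cv2.resize(im[0:200,170:370],None,fx=3,fy=3,interpolation=2))
E
```

```text
t17.78 pos [553.2 -63.    9.3] toolx [-0.04   0.999  0.   ] tooly [ 0.999  0.04  -0.001] z [-0.001  0.    -1.   ] q [-0.16  0.33  0.26  1.91 -0.11  0.91  0.19] F [-1.2 -0.6 -1.8] op 50.7
```

View pics/k_z.png

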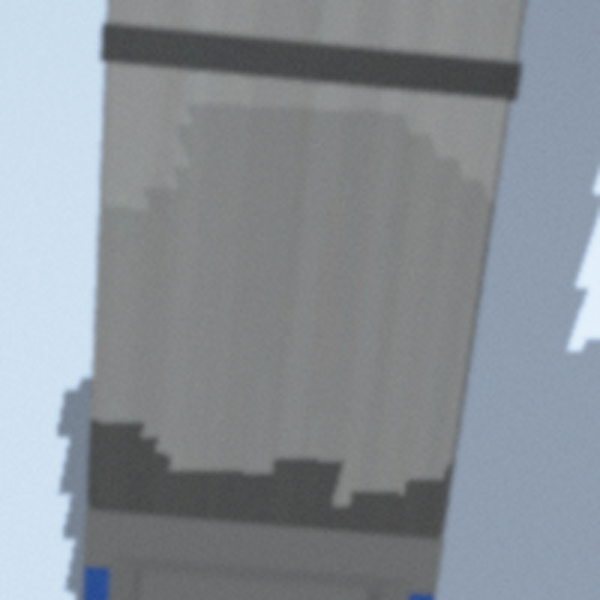

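```bash
python3 - <<'E'
from h import *
m=camera_model("wrist")
f=lambda u,v:at(m,(170+u/3-.3,v/3-.3),40)
a,b,c,d=f(88,508),f(440,536),f(103,60),f(518,98)
print(a,b,c,d)
o=(a+b)/2;e=(c+d)/2;v=e-o;print('orig',o,'yaw of -x axis',np.degrees(np.arctan2(v[1],v[0])),'cross',np.degrees(np.arctan2(*(b-a)[[1,0]])),np.degrees(np.arctan2(*(d-c)[[1,0]])))
E
```

```text
[531.11932772 -13.20517214  40.        ] [579.85792203 -15.28461895  40.        ] [533.28563996  42.31304093  40.        ] [583.72553351  40.11208971  40.        ]
orig [555.48862487 -14.24489554  40.        ] yaw of -x axis 86.88610053772669 cross -2.4430600192576852 -2.4985237311650352
```

Request:
{"op": "apply_moves", "data": {"steps": [{"tx": 0,"ty": 0,"tz": 0,"turn": 0,"claw": 0},{"tx": 0,"ty": 0,"tz": 0,"turn": 0,"claw": 0},{"tx": 0,"ty": 0,"tz": 0,"turn": 5,"claw": 0},{"tx": 0,"ty": 0,"tz": 0,"turn": 0,"claw": 0},{"tx": 0,"ty": 0,"tz": 0,"turn": 0,"claw": 0.6},{"tx": 0,"ty": 0,"tz": 0,"turn": 0,"claw": 0.6},{"tx": 0,"ty": 0,"tz": 0,"turn": 0,"claw": 0.6},{"tx": 0,"ty": 0,"tz": 0,"turn": 0,"claw": 0.6}], "squeeze": 55}}

```text
t: 18.5
ee_pos: [553.9, -62.9, 9.7]
orientation: [2.272, 2.169, 0.0]
force: [0.2, -0.1, -0.6]
opening: 57.6
```

Request:
{"op": "apply_moves", "data": {"steps": [{"tx": 0,"ty": 0,"tz": 0,"turn": 0,"claw": 0.6},{"tx": 0,"ty": 0,"tz": 0,"turn": 0,"claw": 0.6},{"tx": 0,"ty": 0,"tz": 0,"turn": 0,"claw": 0.6},{"tx": 0,"ty": 0,"tz": 0,"turn": -2.5,"claw": 0.6},{"tx": 0,"ty": 0,"tz": 0,"turn": -2.3,"claw": 0.6},{"tx": 0,"ty": 0.1,"tz": 0,"turn": 0,"claw": 0.6}]}}

```text
t: 19.0
ee_pos: [554.4, -62.7, 9.6]
orientation: [-2.178, -2.263, 0.001]
force: [-3.3, 0.1, 3.9]
opening: 49.5
```

```bash
python3 - <<'E'
from h import *
st();m=camera_model("wrist")
im=camera("wrist");cv2.imwrite(f"pics/l_wrist.png",im)
cv2.imwrite("pics/l_z.png",cv2.resize(im[0:200,170:370],None,fx=3,fy=3,interpolation=2))
E
```

```text
t19.00 pos [554.4 -62.7   9.6] toolx [-0.038  0.999  0.   ] tooly [ 0.999  0.038 -0.001] z [-0.001  0.    -1.   ] q [-0.16  0.34  0.26  1.91 -0.11  0.91  0.19] F [-3.3  0.1  3.9] op 49.5
```

View pics/l_z.png

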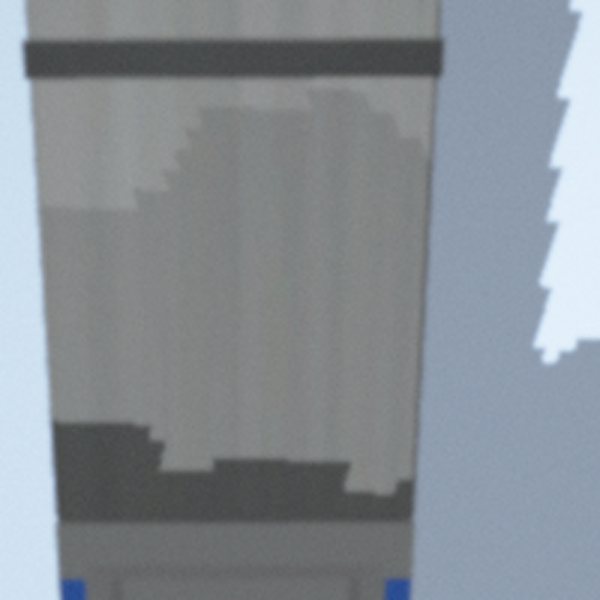

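Request:
{"op": "apply_moves", "data": {"steps": [{"tx": 1.2,"ty": 0,"tz": 0,"turn": 0,"claw": 0.6},{"tx": 1.2,"ty": 0,"tz": 0,"turn": 0,"claw": 0.6},{"tx": 1.2,"ty": 0,"tz": 0,"turn": 0,"claw": 0.6},{"tx": 1,"ty": 0,"tz": 0,"turn": 0,"claw": 0.6},{"tx": 1,"ty": 0,"tz": 0,"turn": 0,"claw": 0.6},{"tx": 1,"ty": 0,"tz": 0,"turn": 0,"claw": 0.6},{"tx": 1,"ty": 0,"tz": 0,"turn": 0,"claw": 0.6},{"tx": 1,"ty": 0,"tz": 0,"turn": 0,"claw": 0.6}]}}

```text
t: 19.72
ee_pos: [551.6, 24.0, 9.6]
orientation: [2.18, 2.262, -0.0]
force: [0.0, -3.2, 0.5]
opening: 49.7
```

```bash
python3 - <<'E'
from h import *
st();m=camera_model("wrist")
im=camera("wrist");cv2.imwrite(f"pics/m_wrist.png",im)
E
```

```text
t19.72 pos [551.6  24.    9.6] toolx [-0.037  0.999 -0.   ] tooly [ 0.999  0.037 -0.   ] z [-0. -0. -1.] q [-0.28  0.32  0.22  1.92 -0.09  0.91  0.02] F [ 0.  -3.2  0.5] op 49.7
```

View pics/m_wrist.png

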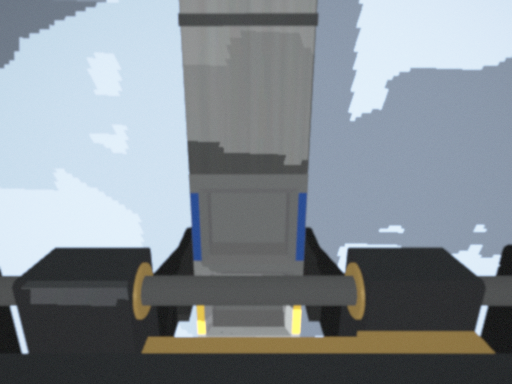

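Request:
{"op": "apply_moves", "data": {"steps": [{"tx": 1,"ty": 0,"tz": 0,"turn": 0,"claw": 0.6},{"tx": 1,"ty": 0,"tz": 0,"turn": 0,"claw": 0.6},{"tx": 1,"ty": 0,"tz": 0,"turn": 0,"claw": 0.6},{"tx": 1,"ty": 0,"tz": 0,"turn": 0,"claw": 0.6},{"tx": 1,"ty": 0,"tz": 0,"turn": 0,"claw": 0.6},{"tx": 1,"ty": 0,"tz": 0,"turn": 0,"claw": 0.6}]}}

```text
t: 20.27
ee_pos: [549.4, 84.0, 9.6]
orientation: [-2.18, -2.262, -0.0]
force: [0.2, -3.8, 0.7]
opening: 49.7
```

Request:
{"op": "apply_moves", "data": {"steps": [{"tx": 0.7,"ty": 0,"tz": 0,"turn": 0,"claw": 0.6},{"tx": 0.7,"ty": 0,"tz": 0,"turn": 0,"claw": 0.6},{"tx": 0.6,"ty": 0,"tz": 0,"turn": 0,"claw": 0.6},{"tx": 0.4,"ty": 0,"tz": 0,"turn": 0,"claw": 0.6},{"tx": 0.2,"ty": 0,"tz": 0,"turn": 0,"claw": 0.6}]}}

```text
t: 20.68
ee_pos: [548.5, 109.6, 9.6]
orientation: [-2.18, -2.262, -0.0]
force: [0.6, -2.7, 0.5]
opening: 50.0
```

Request:
{"op": "apply_moves", "data": {"steps": [{"tx": 0.3,"ty": 0,"tz": 0,"turn": 0,"claw": 0.6},{"tx": 0.3,"ty": 0,"tz": 0,"turn": 0,"claw": 0.6},{"tx": 0.3,"ty": 0,"tz": 0,"turn": 0,"claw": 0.6}]}}

```text
t: 20.93
ee_pos: [548.3, 117.7, 9.6]
orientation: [2.181, 2.261, -0.0]
force: [0.6, -3.7, 1.4]
opening: 49.6
```

```bash
python3 - <<'E'
from h import *
st();m=camera_model("wrist")
im=camera("wrist");cv2.imwrite(f"pics/n_wrist.png",im)
E
```

```text
t20.93 pos [548.3 117.7   9.6] toolx [-0.036  0.999 -0.   ] tooly [0.999 0.036 0.   ] z [ 0. -0. -1.] q [-0.41  0.34  0.18  1.9  -0.07  0.91 -0.17] F [ 0.6 -3.7  1.4] op 49.6
```

View pics/n_wrist.png

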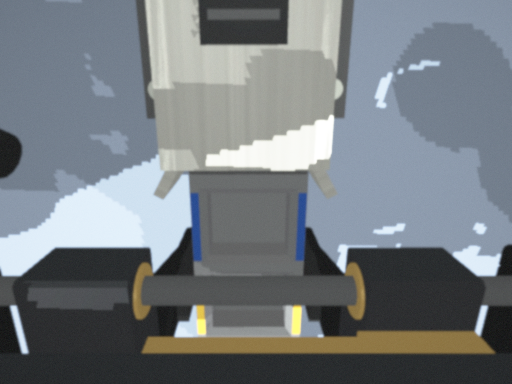

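Request:
{"op": "apply_moves", "data": {"steps": [{"tx": 0.2,"ty": 0,"tz": 0,"turn": 0,"claw": 0.6},{"tx": 0.2,"ty": 0,"tz": 0,"turn": 0,"claw": 0.6}]}}

```text
t: 21.15
ee_pos: [548.1, 121.7, 9.5]
orientation: [2.181, 2.261, -0.0]
force: [0.3, -3.0, 0.5]
opening: 49.9
```

Request:
{"op": "apply_moves", "data": {"steps": [{"tx": 0.2,"ty": 0,"tz": 0,"turn": 0,"claw": 0.6},{"tx": 0,"ty": 0,"tz": 0,"turn": 0,"claw": 0.6}]}}

```text
t: 21.32
ee_pos: [548.0, 123.5, 9.6]
orientation: [2.181, 2.261, -0.001]
force: [-0.1, -4.3, 1.6]
opening: 49.3
```

Request:
{"op": "apply_moves", "data": {"steps": [{"tx": 0.2,"ty": 0,"tz": 0,"turn": 0,"claw": 0.6},{"tx": 0,"ty": 0,"tz": 0,"turn": 0,"claw": 0.6}]}}

```text
t: 21.48
ee_pos: [548.0, 123.5, 9.6]
orientation: [2.18, 2.259, -0.004]
force: [0.1, -9.1, 3.5]
opening: 49.7
```

Contact starts; push a little more.

Request:
{"op": "apply_moves", "data": {"steps": [{"tx": 0.2,"ty": 0,"tz": 0,"turn": 0,"claw": 0.6},{"tx": 0,"ty": 0,"tz": 0,"turn": 0,"claw": 0.6}]}}

```text
t: 21.65
ee_pos: [548.0, 123.5, 9.6]
orientation: [2.18, 2.257, -0.006]
force: [-1.4, -12.6, 3.4]
opening: 49.6
```

Request:
{"op": "apply_moves", "data": {"steps": [{"tx": 0.1,"ty": 0,"tz": 0,"turn": 0,"claw": 0.6},{"tx": 0,"ty": 0,"tz": 0,"turn": 0,"claw": 0.6}]}}

```text
t: 21.82
ee_pos: [548.0, 123.5, 9.6]
orientation: [2.18, 2.257, -0.008]
force: [-0.0, -13.4, 4.1]
opening: 49.4
```

Request:
{"op": "apply_moves", "data": {"steps": [{"tx": -0.4,"ty": 0,"tz": 0,"turn": 0,"claw": 0.6},{"tx": 0,"ty": 0,"tz": 0,"turn": 0,"claw": 0},{"tx": 0,"ty": 0,"tz": 0,"turn": 0,"claw": 0},{"tx": 0,"ty": 0,"tz": 0,"turn": 0,"claw": 0},{"tx": 0,"ty": 0,"tz": -3,"turn": 0,"claw": 0},{"tx": 0,"ty": 0,"tz": -4,"turn": 0,"claw": 0},{"tx": -2,"ty": 0,"tz": -3.5,"turn": 0,"claw": 0},{"tx": -4,"ty": 0,"tz": -1,"turn": 0,"claw": 0}]}}

```text
t: 22.48
ee_pos: [553.5, 72.9, 130.6]
orientation: [2.166, 2.272, 0.018]
force: [1.8, 0.6, 0.9]
opening: 84.5
```

Request:
{"op": "apply_moves", "data": {"steps": [{"tx": -4,"ty": 0,"tz": 0,"turn": 0,"claw": 0},{"tx": -3,"ty": 0,"tz": -2,"turn": 0,"claw": 0},{"tx": 0,"ty": 0,"tz": 0,"turn": 0,"claw": 0},{"tx": 0,"ty": 0,"tz": 0,"turn": 0,"claw": 0}]}}

```text
t: 22.82
ee_pos: [553.8, -6.1, 146.0]
orientation: [2.183, 2.257, 0.005]
force: [-0.6, 1.8, -0.4]
opening: 86.8
```

```bash
python3 - <<'E'
from h import *
st();m=camera_model("wrist")
im=camera("wrist");cv2.imwrite(f"pics/o_wrist.png",im)
for l in("socket_red","socket_yellow","socket_blue"):
    k=mark_of(l,"wrist")[:1]
    for a in k: print(l,a,at(m,a['xy'],40))
cv2.imwrite("pics/o_z.png",cv2.resize(im[60:260,150:350],None,fx=3,fy=3,interpolation=2))
im=camera("top");cv2.imwrite(f"pics/o_top.png",im)
mt=camera_model("top")
for l in("relay_red","relay_yellow","relay_blue"):
    k=mark_of(l,"top")[:2]
    for a in k: print(l,a,at(mt,a['xy'],0))
E
```

```text
t22.82 pos [553.8  -6.1 146. ] toolx [-0.033  0.999  0.001] tooly [0.999 0.033 0.003] z [ 0.003  0.001 -1.   ] q [-0.28  0.17  0.27  1.8  -0.05  1.17  0.04] F [-0.6  1.8 -0.4] op 86.8
socket_red {'xy': [247.0, 98.5], 'confidence': 0.73} [550.92974375  68.43528515  40.        ]
socket_yellow {'xy': [245.1, 42.9], 'confidence': 0.57} [548.26197718 108.66558566  40.        ]
relay_red {'xy': [388.0, 195.5], 'confidence': 0.66} [ 568.29068899 -378.70554519    0.        ]
relay_yellow {'xy': [366.9, 251.8], 'confidence': 0.66} [ 409.44880731 -310.52087711    0.        ]
relay_yellow {'xy': [140.3, 145.4], 'confidence': 0.36} [721.63224467 335.95940043   0.        ]
```

View pics/o_z.png

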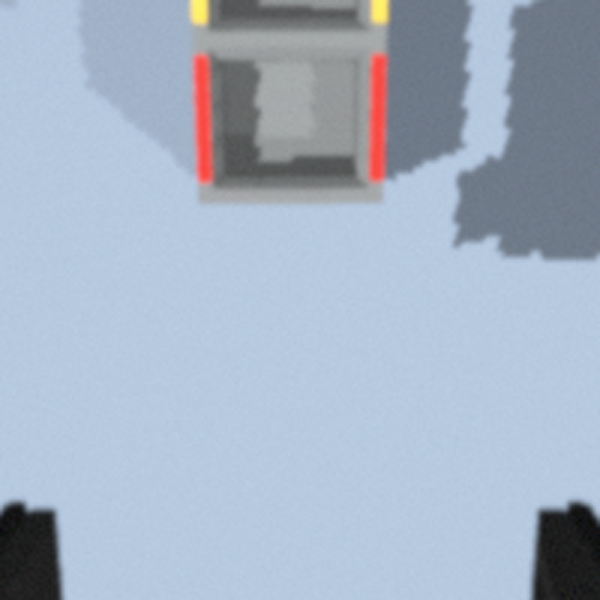

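View pics/o_top.png

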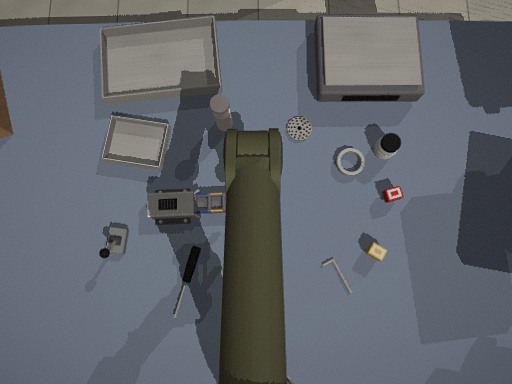

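```bash
python3 - <<'E'
from h import *
m=camera_model("wrist")
f=lambda u,v,z=40:at(m,(150+u/3-.33,60+v/3-.33),z)
for p in[(195,55),(387,55),(200,182),(383,182),(199,203),(383,203),(190,24),(389,24)]: print(p,f(*p).round(1))
s=m['world_to_cam'];print(-s[:3,:3].T@s[:3,3])
im=camera("top");
cv2.imwrite("pics/o_r.png",cv2.resize(im[170:290,320:440],None,fx=5,fy=5,interpolation=2))
E
```

```text
(195, 55) [523.3  84.9  40. ]
(387, 55) [572.5  86.8  40. ]
(200, 182) [524.8  52.9  40. ]
(383, 182) [573.6  54.8  40. ]
(199, 203) [524.6  47.4  40. ]
(383, 203) [573.9  49.3  40. ]
(190, 24) [522.   92.3  40. ]
(389, 24) [572.6  94.2  40. ]
[549.60847528  78.63914385 305.80775566]
```

View pics/o_r.png

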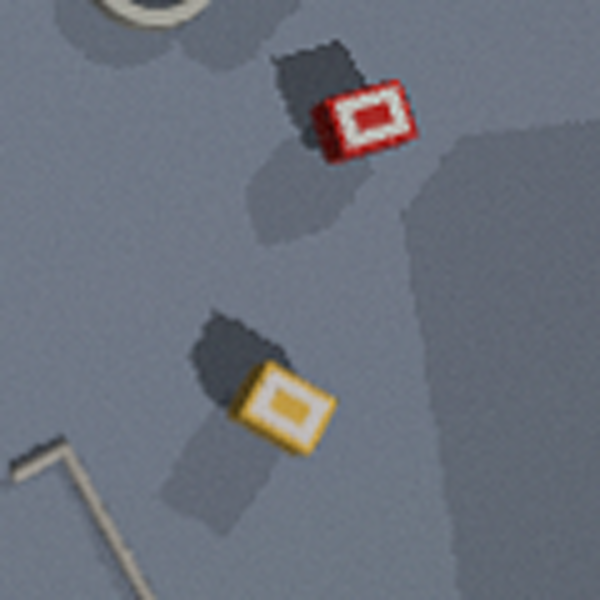

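```bash
python3 - <<'E'
from h import *
m=camera_model("top")
f=lambda u,v,z=48:at(m,(320+u/5-.4,170+v/5-.4),z).round(1)
print('red',f(372,118),'yel',f(291,405))
for p in[(403,80),(418,135),(270,368),(337,405),(305,455)]: print(p,f(*p))
E
```

```text
red [ 566.6 -381.    48. ] yel [ 410.8 -328.1   48. ]
(403, 80) [ 587.7 -399.5   48. ]
(418, 135) [ 557.  -405.9   48. ]
(270, 368) [ 430.6 -317.7   48. ]
(337, 405) [ 410.5 -353.    48. ]
(305, 455) [ 384.2 -334.3   48. ]
```

Request:
{"op": "apply_moves", "data": {"steps": [{"tx": -3.92,"ty": -0.73,"tz": -0.8,"turn": 0,"claw": 0},{"tx": -3.92,"ty": -0.73,"tz": 0,"turn": 0,"claw": 0},{"tx": -3.92,"ty": -0.73,"tz": 0,"turn": 0,"claw": 0},{"tx": -3.92,"ty": -0.73,"tz": 0,"turn": 0,"claw": 0},{"tx": -3.92,"ty": -0.73,"tz": 0,"turn": 0,"claw": 0},{"tx": -3.92,"ty": -0.73,"tz": 0,"turn": 0,"claw": 0},{"tx": -3.92,"ty": -0.73,"tz": 0,"turn": 0,"claw": 0},{"tx": -3.92,"ty": -0.73,"tz": 0,"turn": 0,"claw": 0}]}}

```text
t: 23.93
ee_pos: [505.4, -322.0, 152.6]
orientation: [2.18, 2.262, 0.001]
force: [0.3, 0.8, 0.7]
opening: 87.4
```

Request:
{"op": "apply_moves", "data": {"steps": [{"tx": -3.92,"ty": -0.73,"tz": 0,"turn": 0,"claw": 0},{"tx": -3.92,"ty": -0.73,"tz": 0,"turn": 0,"claw": 0},{"tx": 0,"ty": 0,"tz": 0,"turn": 7,"claw": 0},{"tx": 0,"ty": 0,"tz": 0,"turn": 7,"claw": 0},{"tx": 0,"ty": 0,"tz": 0,"turn": 7,"claw": 0},{"tx": 0,"ty": 0,"tz": 0,"turn": 7,"claw": 0},{"tx": 0,"ty": 0,"tz": 0,"turn": 7,"claw": 0},{"tx": 0,"ty": 0,"tz": 0,"turn": 7,"claw": 0}]}}

```text
t: 24.6
ee_pos: [494.2, -399.1, 152.3]
orientation: [-2.85, -1.322, 0.0]
force: [0.1, -0.9, -0.3]
opening: 87.3
```

Request:
{"op": "apply_moves", "data": {"steps": [{"tx": 0,"ty": 0,"tz": 0,"turn": 7,"claw": 0},{"tx": 0,"ty": 0,"tz": 0,"turn": 7,"claw": 0},{"tx": 0,"ty": 0,"tz": 0,"turn": 7,"claw": 0},{"tx": 0,"ty": 0,"tz": 0,"turn": 7,"claw": 0},{"tx": 0,"ty": 0,"tz": 0,"turn": 7,"claw": 0},{"tx": 0,"ty": 0,"tz": 0,"turn": 0,"claw": 0},{"tx": 0,"ty": 0,"tz": 0,"turn": 0,"claw": 0}]}}

```text
t: 25.18
ee_pos: [494.2, -399.0, 152.3]
orientation: [-3.113, -0.419, 0.001]
force: [0.0, 1.1, -0.7]
opening: 87.1
```

```bash
python3 - <<'E'
from h import *
st();m=camera_model("wrist")
im=camera("wrist");cv2.imwrite(f"pics/p_wrist.png",im)
for l in("relay_red",):
    for a in mark_of(l,"wrist")[:1]: print(l,a,at(m,a['xy'],0))
E
```

```text
t25.18 pos [ 494.2 -399.   152.3] toolx [ 0.964  0.264 -0.   ] tooly [ 0.264 -0.964 -0.   ] z [-0.  0. -1.] q [ 0.05  0.4   0.75  1.6  -0.29  1.25 -0.45] F [ 0.   1.1 -0.7] op 87.1
relay_red {'xy': [248.9, 94.8], 'confidence': 0.98} [ 568.5276182  -379.25016396    0.        ]
```

View pics/p_wrist.png

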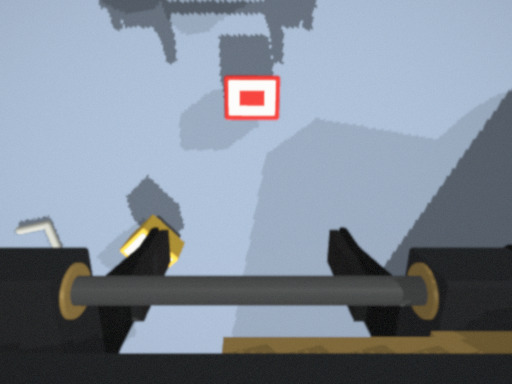

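```bash
python3 - <<'E'
from h import *
m=camera_model("wrist");im=cv2.imread("pics/p_wrist.png")
hsv=cv2.cvtColor(im,cv2.COLOR_BGR2HSV)
k=(((hsv[...,0]<8)|(hsv[...,0]>172))&(hsv[...,1]>150)).astype(np.uint8)
k[:,:150]=0;c=max(cv2.findContours(k,0,1)[0],key=cv2.contourArea);R4=cv2.minAreaRect(c);print(R4)
P=at(m,R4[0],48);s,M=st();print(P,'tool rel',M.T@(P-s['ee_pos']))
b=cv2.boxPoints(R4);print(np.array([at(m,q,48) for q in b]).round(1))
E
```

```text
((251.0, 97.0), (42.0, 54.0), 90.0)
t25.28 pos [ 494.1 -399.2  152.4] toolx [ 0.965  0.263 -0.   ] tooly [ 0.263 -0.965 -0.   ] z [-0.  0. -1.] q [ 0.05  0.4   0.75  1.6  -0.29  1.25 -0.45] F [ 0.4  0.4 -0.8] op 87.0
[ 568.2246648  -381.16569553   48.        ] tool rel [ 76.21286174   2.18166975 104.39716248]
[[ 577.8 -357.    48. ]
 [ 588.7 -397.1   48. ]
 [ 558.3 -406.3   48. ]
 [ 547.  -364.6   48. ]]
```

Request:
{"op": "apply_moves", "data": {"steps": [{"tx": 3.8,"ty": 0.2,"tz": 0,"turn": 0,"claw": 0},{"tx": 3.8,"ty": 0,"tz": 0,"turn": 0,"claw": 0},{"tx": 0,"ty": 0,"tz": 3.5,"turn": 0,"claw": 0},{"tx": 0,"ty": 0,"tz": 3.5,"turn": 0,"claw": 0},{"tx": 0,"ty": 0,"tz": 3.5,"turn": 0,"claw": 0},{"tx": 0,"ty": 0,"tz": 2,"turn": 0,"claw": 0},{"tx": 0,"ty": 0,"tz": 0.7,"turn": 0,"claw": 0},{"tx": 0,"ty": 0,"tz": 0,"turn": 0,"claw": 0}]}}

```text
t: 25.95
ee_pos: [566.6, -380.6, 18.3]
orientation: [-3.112, -0.414, 0.005]
force: [0.1, -0.6, -0.2]
opening: 87.1
```

Request:
{"op": "apply_moves", "data": {"steps": [{"tx": 0,"ty": 0,"tz": 0,"turn": 0,"claw": 0.7},{"tx": 0,"ty": 0,"tz": 0,"turn": 0,"claw": 0.7},{"tx": 0,"ty": 0,"tz": 0,"turn": 0,"claw": 0.7},{"tx": 0,"ty": 0,"tz": 0,"turn": 0,"claw": 0.7},{"tx": 0,"ty": 0,"tz": 0,"turn": 0,"claw": 0.7},{"tx": 0,"ty": 0,"tz": 0,"turn": 0,"claw": 0.7},{"tx": 0,"ty": 0,"tz": 0,"turn": 0,"claw": 0.7},{"tx": 0,"ty": 0,"tz": 0,"turn": 0,"claw": 0.7}], "squeeze": 25}}

```text
t: 26.62
ee_pos: [568.0, -381.5, 20.7]
orientation: [-3.114, -0.413, -0.0]
force: [-0.8, -0.2, 1.9]
opening: 43.9
```

```bash
python3 - <<'E'
from h import *
st()
im=camera("wrist");cv2.imwrite(f"pics/q_wrist.png",im)
E
```

```text
t26.62 pos [ 568.  -381.5   20.7] toolx [0.965 0.26  0.   ] tooly [ 0.26  -0.965 -0.   ] z [ 0.  0. -1.] q [ 0.07  0.63  0.66  1.58 -0.42  1.08 -0.47] F [-0.8 -0.2  1.9] op 43.9
```

View pics/q_wrist.png

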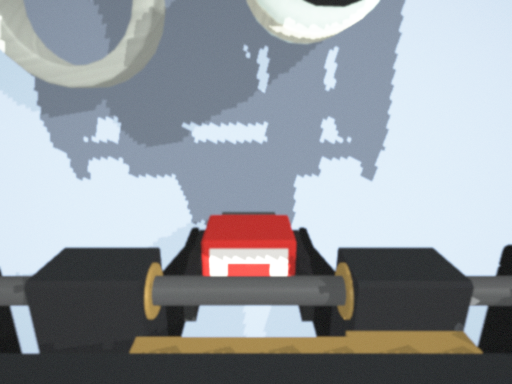

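Request:
{"op": "apply_moves", "data": {"steps": [{"tx": 0,"ty": 0,"tz": -1,"turn": 0,"claw": 0.7},{"tx": 0,"ty": 0,"tz": -3,"turn": 0,"claw": 0.7},{"tx": 0,"ty": 0,"tz": -3,"turn": 0,"claw": 0.7},{"tx": 0,"ty": 0,"tz": -3,"turn": 0,"claw": 0.7},{"tx": 0,"ty": 0,"tz": -3,"turn": 0,"claw": 0.7},{"tx": 0,"ty": 0,"tz": 0,"turn": -7,"claw": 0.7},{"tx": 0,"ty": 0,"tz": 0,"turn": -7,"claw": 0.7},{"tx": 0,"ty": 0,"tz": 0,"turn": -7,"claw": 0.7}], "squeeze": 35}}

```text
t: 27.33
ee_pos: [568.1, -381.7, 151.9]
orientation: [2.983, 0.982, 0.001]
force: [-1.0, -0.4, -1.7]
opening: 43.8
```

Request:
{"op": "apply_moves", "data": {"steps": [{"tx": 0,"ty": 0,"tz": 0,"turn": -7,"claw": 0.7},{"tx": 0,"ty": 0,"tz": 0,"turn": -7,"claw": 0.7},{"tx": 0,"ty": 0,"tz": 0,"turn": -7,"claw": 0.7},{"tx": 0,"ty": 0,"tz": 0,"turn": -7,"claw": 0.7},{"tx": 0,"ty": 0,"tz": 0,"turn": -7,"claw": 0.7},{"tx": 0,"ty": 0,"tz": 0,"turn": -7,"claw": 0.7},{"tx": 0,"ty": 0,"tz": 0,"turn": -7,"claw": 0.7},{"tx": 0,"ty": 0,"tz": 0,"turn": -6.8,"claw": 0.7}]}}

```text
t: 28.0
ee_pos: [567.6, -381.7, 150.9]
orientation: [-2.178, -2.264, 0.0]
force: [0.9, -0.2, -0.3]
opening: 43.5
```

Request:
{"op": "apply_moves", "data": {"steps": [{"tx": 3.5,"ty": 0,"tz": 0,"turn": 0,"claw": 0.7},{"tx": 3.5,"ty": 0,"tz": 0,"turn": 0,"claw": 0.7},{"tx": 3.5,"ty": 0,"tz": 0,"turn": 0,"claw": 0.7},{"tx": 3.5,"ty": 0,"tz": 0,"turn": 0,"claw": 0.7},{"tx": 3.5,"ty": 0,"tz": 0,"turn": 0,"claw": 0.7},{"tx": 3.5,"ty": 0,"tz": 0,"turn": 0,"claw": 0.7},{"tx": 3.5,"ty": 0,"tz": 0,"turn": 0,"claw": 0.7},{"tx": 3.5,"ty": 0,"tz": 0,"turn": 0,"claw": 0.7}]}}

```text
t: 28.67
ee_pos: [558.2, -100.3, 151.1]
orientation: [2.185, 2.257, 0.0]
force: [0.5, -0.4, -1.0]
opening: 43.6
```

Request:
{"op": "apply_moves", "data": {"steps": [{"tx": 3.5,"ty": 0,"tz": 0,"turn": 0,"claw": 0.7},{"tx": 3.5,"ty": 0,"tz": 0,"turn": 0,"claw": 0.7},{"tx": 3,"ty": 0,"tz": 0,"turn": 0,"claw": 0.7},{"tx": 0,"ty": 0,"tz": 0,"turn": 0,"claw": 0.7},{"tx": 0,"ty": 0,"tz": 0,"turn": 0,"claw": 0.7}]}}

```text
t: 29.08
ee_pos: [555.2, 0.6, 151.0]
orientation: [-2.179, -2.263, -0.001]
force: [1.2, -0.5, -0.6]
opening: 43.4
```

```bash
python3 - <<'E'
from h import *
s,M=st();m=camera_model("wrist")
im=camera("wrist");cv2.imwrite(f"pics/r_wrist.png",im)
im=camera("scene");cv2.imwrite(f"pics/r_scene.png",im)
for l in("socket_blue","socket_yellow"):
    for a in mark_of(l,"wrist")[:1]: print(l,a,at(m,a['xy'],40))
print(M.T@(np.array([549.3,70.1,46])-s['ee_pos']))
E
```

```text
t29.08 pos [555.2   0.6 151. ] toolx [-0.037  0.999  0.   ] tooly [0.999 0.037 0.   ] z [ 0.  0. -1.] q [-0.31  0.17  0.29  1.79 -0.05  1.19  0.03] F [ 1.2 -0.5 -0.6] op 43.4
socket_yellow {'xy': [246.3, 54.1], 'confidence': 0.66} [549.91252019 108.00992758  40.        ]
[ 69.58725126  -3.32468683 104.98438387]
```

View pics/r_wrist.png

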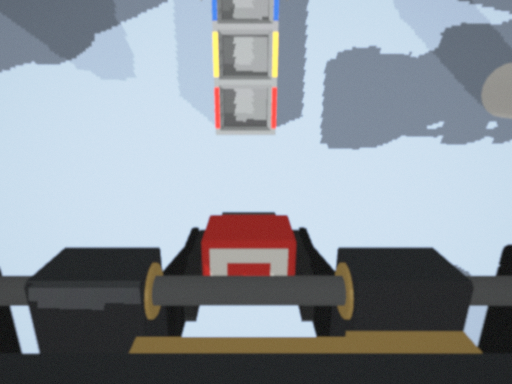

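```bash
python3 - <<'E'
from h import *
m=camera_model("wrist");im=cv2.imread("pics/r_wrist.png");hsv=cv2.cvtColor(im,cv2.COLOR_BGR2HSV)
for n,h0,h1 in(("red",-1,8),("yel",22,35),("blue",110,130)):
    H=hsv[...,0].astype(int);k=((H>=h0)&(H<=h1)|((n=="red")&(H>172)))&(hsv[...,1]>130);k[150:]=0
    nn,l,s,c=cv2.connectedComponentsWithStats(k.astype(np.uint8))
    q=[(s[i],c[i]) for i in range(1,nn) if s[i][4]>40]
    for a,b in q: print(n,a,at(m,b,40).round(1))
    print(n,np.mean([at(m,b,40) for a,b in q],axis=0).round(2))
E
```

```text
red [215  88   5  40 156] [528.3  62.9  40. ]
red [272  88   5  40 161] [574.1  64.5  40. ]
red [551.23  63.73  40.  ]
yel [214  34   4  41  90] [527.2 102.6  40. ]
yel [274  34   3  41  95] [573.  104.3  40. ]
yel [550.11 103.43  40.  ]
blue nan
  return _methods._mean(a, axis=axis, dtype=dtype,
  ret = ret.dtype.type(ret / rcount)
```

```bash
python3 - <<'E'
from h import *
for i in range(3):
    s,M=st();m=camera_model("wrist");C=-m['world_to_cam'][:3,:3].T@m['world_to_cam'][:3,3]
    im=camera("wrist");m2=camera_model("wrist");C2=-m2['world_to_cam'][:3,:3].T@m2['world_to_cam'][:3,3]
    print(C,C2, at(m,(246.3,54.1),40),at(m2,(246.3,54.1),40), np.degrees(np.arccos(-m['world_to_cam'][2,2])))
cv2.imwrite("pics/s_w.png",im)
hsv=cv2.cvtColor(im,cv2.COLOR_BGR2HSV)
for n,h0,h1 in(("red",-1,8),("yel",22,35)):
    H=hsv[...,0].astype(int);k=((H>=h0)&(H<=h1)|((n=="red")&(H>172)))&(hsv[...,1]>130);k[150:]=0
    nn,l,s,c=cv2.connectedComponentsWithStats(k.astype(np.uint8))
    q=[(s[i],c[i]) for i in range(1,nn) if s[i][4]>40]
    print(n,[b for a,b in q],np.mean([at(m,b,40) for a,b in q],axis=0).round(2))
E
```

```text
t29.28 pos [555.4  -3.7 150.8] toolx [-0.03   1.    -0.001] tooly [1.   0.03 0.  ] z [ 0.    -0.001 -1.   ] q [-0.3   0.17  0.29  1.79 -0.05  1.19  0.03] F [-0.1  0.7 -0.8] op 44.0
[553.07780827  78.93281879 312.45061513] [553.09406164  79.00430858 312.40211996] [550.91409952 103.574884    40.        ] [550.91483902 103.69031726  40.        ] 17.46192586775609
t29.33 pos [555.4  -3.6 150.7] toolx [-0.03  1.   -0.  ] tooly [1.   0.03 0.  ] z [ 0. -0. -1.] q [-0.3   0.17  0.29  1.79 -0.05  1.19  0.03] F [-0.3 -0.1 -1.3] op 43.8
[553.09406164  79.00430858 312.40211996] [553.08127229  79.20533302 312.36051535] [550.91483902 103.69031726  40.        ] [550.88036081 103.92821019  40.        ] 17.451756408619318
t29.38 pos [555.4  -3.4 150.7] toolx [-0.03  1.   -0.  ] tooly [1.   0.03 0.  ] z [ 0. -0. -1.] q [-0.3   0.17  0.29  1.79 -0.05  1.19  0.03] F [-0.2  0.2 -0.7] op 43.7
[553.08127229  79.20533302 312.36051535] [553.05289603  79.4621156  312.32748501] [550.88036081 103.92821019  40.        ] [550.82964152 104.2132678   40.        ] 17.44306579539835
red [array([216.16455696, 102.25949367]), array([273.27044025, 101.94339623])] [550.59  68.07  40.  ]
yel [array([214.31632653,  47.91836735]), array([274.04504505,  49.02702703])] [549.15 107.88  40.  ]
```

```bash
python3 - <<'E'
from h import *
for i in range(6): camera("top")
s,M=st();m=camera_model("wrist");im=camera("wrist");cv2.imwrite("pics/s_w2.png",im)
hsv=cv2.cvtColor(im,cv2.COLOR_BGR2HSV)
for n,h0,h1 in(("red",-1,8),("yel",22,35)):
    H=hsv[...,0].astype(int);k=((H>=h0)&(H<=h1)|((n=="red")&(H>172)))&(hsv[...,1]>130);k[150:]=0
    nn,l,st_,c=cv2.connectedComponentsWithStats(k.astype(np.uint8))
    q=[c[i] for i in range(1,nn) if st_[i][4]>40]
    P=np.mean([at(m,b,40) for b in q],axis=0);print(n,P.round(2),'tool rel',(M.T@(P-s['ee_pos'])).round(1))
cv2.imwrite("pics/s_wz.png",cv2.resize(im[0:150,170:320],None,fx=4,fy=4,interpolation=2))
im=camera("top");cv2.imwrite("pics/s_tz.png",cv2.resize(im[170:240,130:260],None,fx=6,fy=6,interpolation=2))
im=camera("scene");cv2.imwrite("pics/s_sz.png",cv2.resize(im[180:260,250:380],None,fx=6,fy=6,interpolation=2))
E
```

```text
t29.73 pos [555.4  -1.9 150.6] toolx [-0.033  0.999  0.   ] tooly [0.999 0.033 0.   ] z [ 0.  0. -1.] q [-0.3   0.17  0.29  1.79 -0.05  1.19  0.03] F [-0.4  0.  -1.7] op 43.7
red [550.6   68.08  40.  ] tool rel [ 70.1  -2.6 110.6]
yel [549.14 107.54  40.  ] tool rel [109.6  -2.7 110.6]
```

View pics/s_wz.png

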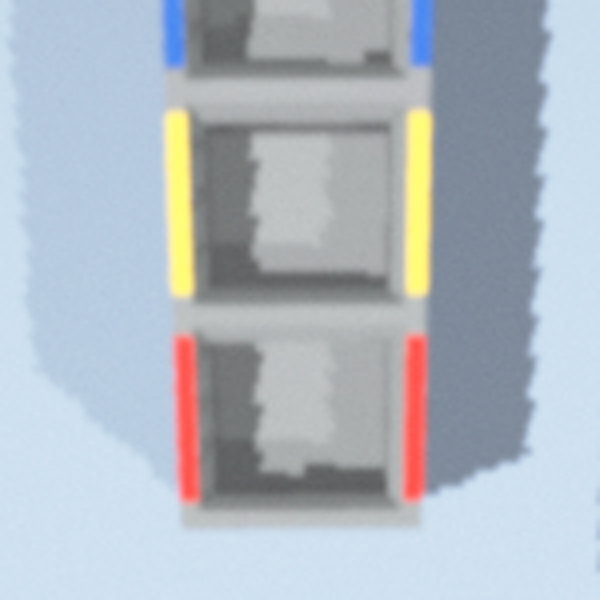

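View pics/s_sz.png

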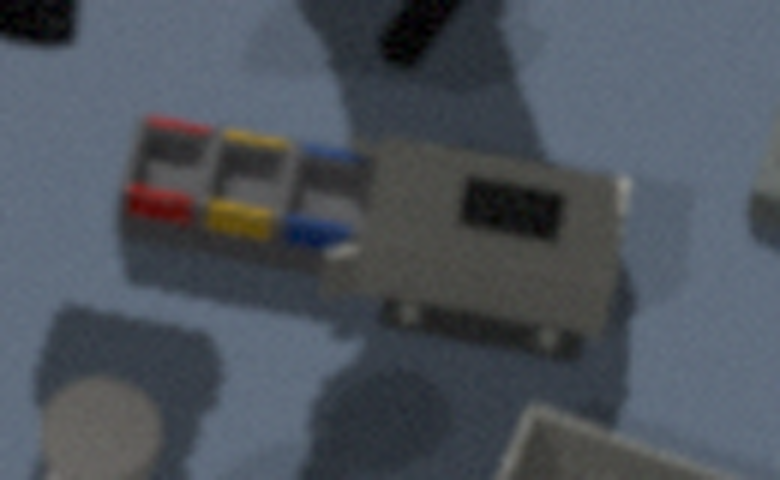

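View pics/s_tz.png

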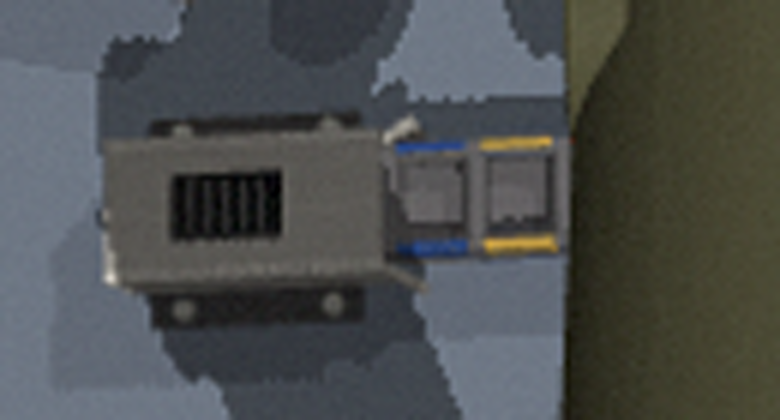

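```bash
python3 - <<'E'
from h import *
s,M=st();m=camera_model("wrist")
for off in(-4,-2,0,2,4):
    L=[(17+off,-22,-27.3),(17+off,22,-27.3),(17+off,-22,6.7),(17+off,22,6.7),(13+off,16,20.7)]
    print(off,proj(m,s['ee_pos']+np.array(L)@M.T).round(1).tolist())
im=cv2.imread("pics/s_w2.png");cv2.imwrite("pics/s_rz.png",cv2.resize(im[200:290,180:320],None,fx=5,fy=5,interpolation=2))
E
```

```text
t29.88 pos [555.4  -1.7 150.6] toolx [-0.033  0.999  0.   ] tooly [0.999 0.033 0.   ] z [ 0.  0. -1.] q [-0.3   0.17  0.29  1.79 -0.05  1.19  0.03] F [ 0.8  1.1 -1.1] op 43.7
-4 [[199.9, 247.5], [296.2, 247.4], [208.5, 219.0], [287.6, 218.9], [274.7, 216.1]]
-2 [[199.7, 243.5], [296.4, 243.4], [208.4, 215.6], [287.8, 215.5], [274.8, 213.0]]
0 [[199.5, 239.5], [296.6, 239.4], [208.3, 212.2], [287.9, 212.2], [274.9, 209.9]]
2 [[199.3, 235.5], [296.8, 235.4], [208.1, 208.8], [288.0, 208.8], [275.0, 206.8]]
4 [[199.1, 231.4], [297.0, 231.3], [208.0, 205.4], [288.1, 205.4], [275.0, 203.6]]
```

View pics/s_rz.png

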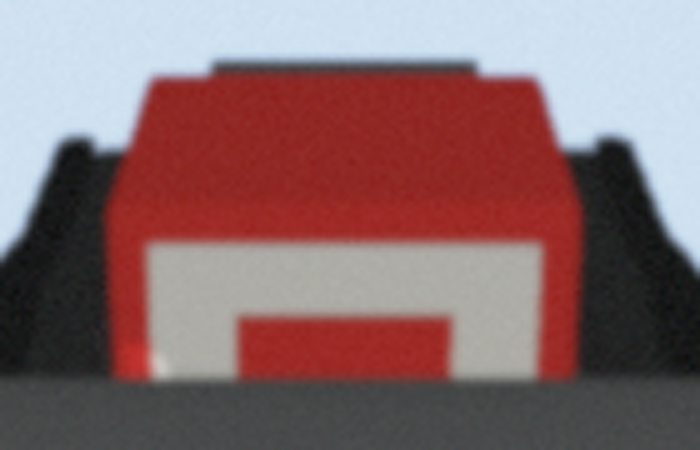

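Request:
{"op": "apply_moves", "data": {"steps": [{"tx": 2.4,"ty": -0.28,"tz": 0,"turn": 0,"claw": 0.7},{"tx": 2.4,"ty": 0,"tz": 0,"turn": 0,"claw": 0.7},{"tx": 2.4,"ty": 0,"tz": 0,"turn": 0,"claw": 0.7},{"tx": 0,"ty": 0,"tz": 2.5,"turn": 0,"claw": 0.7},{"tx": 0,"ty": 0,"tz": 2.5,"turn": 0,"claw": 0.7},{"tx": 0,"ty": 0,"tz": 2,"turn": 0,"claw": 0.7},{"tx": 0,"ty": 0,"tz": 1,"turn": 0,"claw": 0.7},{"tx": 0,"ty": 0,"tz": 0,"turn": 0,"claw": 0.7}]}}

```text
t: 30.55
ee_pos: [548.3, 69.8, 68.1]
orientation: [-2.183, -2.256, 0.006]
force: [-0.1, -0.4, -0.9]
opening: 43.5
```

Request:
{"op": "apply_moves", "data": {"steps": [{"tx": 0,"ty": 0,"tz": 0,"turn": 0,"claw": 0.7},{"tx": 0,"ty": 0,"tz": 0,"turn": 0,"claw": 0.7},{"tx": 0,"ty": 0,"tz": 0,"turn": 0,"claw": 0.7}]}}

```text
t: 30.8
ee_pos: [551.6, 70.3, 72.2]
orientation: [2.184, 2.256, 0.004]
force: [0.2, 0.6, -1.2]
opening: 43.6
```

```bash
python3 - <<'E'
from h import *
s,M=st();m=camera_model("wrist")
im=camera("wrist");cv2.imwrite(f"pics/t_wrist.png",im)
im=camera("scene");cv2.imwrite("pics/t_sz.png",cv2.resize(im[150:260,220:380],None,fx=5,fy=5,interpolation=2))
E
```

```text
t30.80 pos [551.6  70.3  72.2] toolx [-0.033  0.999  0.001] tooly [0.999 0.033 0.003] z [ 0.003  0.001 -1.   ] q [-0.38  0.25  0.23  1.87 -0.07  1.03 -0.09] F [ 0.2  0.6 -1.2] op 43.6
```

View pics/t_wrist.png

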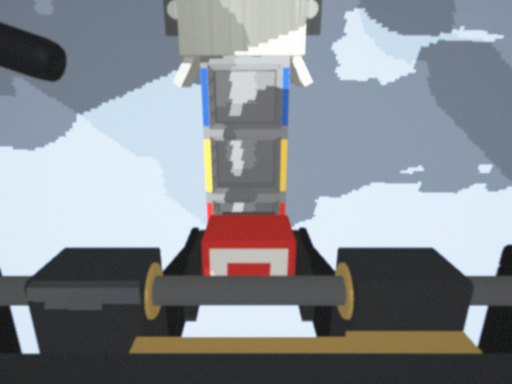

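View pics/t_sz.png

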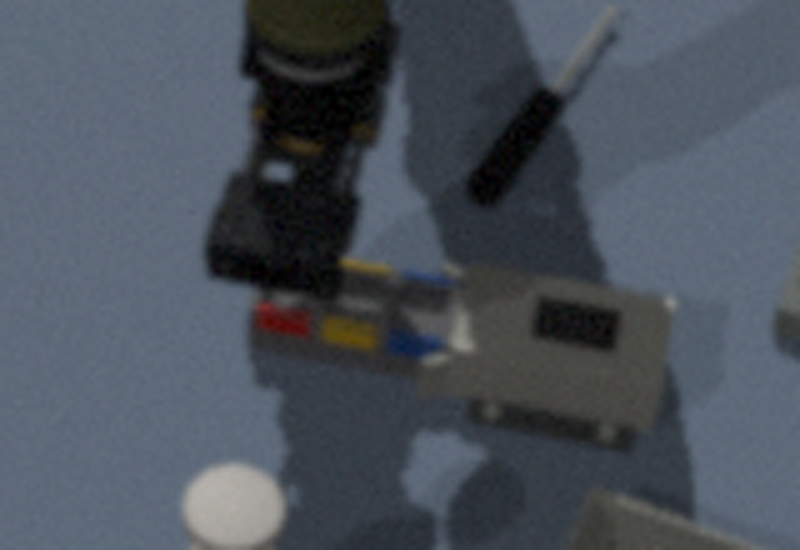

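```bash
cat > sock.py <<'E'
from h import *
def sock(names,rowmax=210,wait=4):
    for i in range(wait): camera("top")
    s,M=st();m=camera_model("wrist");im=camera("wrist")
    hsv=cv2.cvtColor(im,cv2.COLOR_BGR2HSV)
    for n,h0,h1 in(("red",-1,8),("yel",22,35),("blue",105,125)):
        if n not in names: continue
        H=hsv[...,0].astype(int);k=((H>=h0)&(H<=h1)|((n=="red")&(H>172)))&(hsv[...,1]>140);k[rowmax:]=0;k[:,:150]=0;k[:,350:]=0
        nn,l,S,c=cv2.connectedComponentsWithStats(k.astype(np.uint8))
        q=[i for i in range(1,nn) if S[i][4]>80]
        # midpoint rows in world: average of top/bottom world points
        Ps=[]
        for i in q:
            x,y,w,h,_=S[i];a=at(m,(x+w/2-.5,y-.5),40);b=at(m,(x+w/2-.5,y+h-.5),40);Ps.append((a+b)/2);print('  ',n,S[i],a.round(1),b.round(1))
        if Ps:
            P=np.mean(Ps,axis=0);print(n,P.round(2),'tool rel',(M.T@(P-s['ee_pos'])).round(1))
    return im
E
python3 -c "
from sock import *
im=sock(['yel','blue'],205);cv2.imwrite('pics/u.png',im)"
```

```text
t31.10 pos [550.5  70.2  71. ] toolx [-0.033  0.999  0.   ] tooly [0.999 0.033 0.001] z [ 0.001  0.    -1.   ] q [-0.38  0.25  0.23  1.87 -0.07  1.03 -0.09] F [-0.5  0.1 -1.1] op 43.7
   yel [283 140   6  51 236] [570.9 124.3  40. ] [573.   92.8  40. ]
yel [571.92 108.58  40.  ] tool rel [37.7 22.7 31. ]
   blue [203  69   8  56 282] [524.5 162.2  40. ] [524.3 131.6  40. ]
   blue [285  68   6  57 274] [569.3 164.1  40. ] [571.5 133.1  40. ]
blue [547.42 147.73  40.  ] tool rel [77.6 -0.5 31. ]
```

Request:
{"op": "apply_moves", "data": {"steps": [{"tx": -0.08,"ty": -0.05,"tz": 0.6,"turn": 0,"claw": 0.7},{"tx": 0,"ty": 0,"tz": 0.4,"turn": 0,"claw": 0.7},{"tx": 0,"ty": 0,"tz": 0.4,"turn": 0,"claw": 0.7}]}}

```text
t: 31.4
ee_pos: [549.4, 69.2, 55.8]
orientation: [-2.184, -2.257, 0.001]
force: [-0.5, -0.1, -1.3]
opening: 43.6
```

Request:
{"op": "apply_moves", "data": {"steps": [{"tx": 0,"ty": 0,"tz": 0.3,"turn": 0,"claw": 0.7},{"tx": 0,"ty": 0,"tz": 0.3,"turn": 0,"claw": 0.7}]}}

```text
t: 31.57
ee_pos: [549.5, 69.3, 49.9]
orientation: [-2.184, -2.257, 0.001]
force: [0.5, -0.7, -1.3]
opening: 43.8
```

Request:
{"op": "apply_moves", "data": {"steps": [{"tx": 0,"ty": 0,"tz": 0.2,"turn": 0,"claw": 0.7},{"tx": 0,"ty": 0,"tz": 0,"turn": 0,"claw": 0.7}]}}

```text
t: 31.73
ee_pos: [549.4, 69.2, 47.9]
orientation: [-2.184, -2.257, 0.001]
force: [0.5, -0.4, -1.4]
opening: 43.3
```

Request:
{"op": "apply_moves", "data": {"steps": [{"tx": 0,"ty": 0,"tz": 0.15,"turn": 0,"claw": 0.7},{"tx": 0,"ty": 0,"tz": 0.15,"turn": 0,"claw": 0.7}]}}

```text
t: 31.9
ee_pos: [550.1, 69.3, 46.6]
orientation: [-2.185, -2.258, -0.001]
force: [-5.1, -0.3, 15.1]
opening: 43.6
```

Request:
{"op": "apply_moves", "data": {"steps": [{"tx": 0,"ty": 0,"tz": 0.15,"turn": 0,"claw": 0.7},{"tx": 0,"ty": 0,"tz": 0,"turn": 0,"claw": 0.7}]}}

```text
t: 32.07
ee_pos: [550.1, 69.4, 46.6]
orientation: [-2.184, -2.257, -0.001]
force: [-6.0, -1.3, 14.6]
opening: 43.9
```

Request:
{"op": "apply_moves", "data": {"steps": [{"tx": 0,"ty": 0,"tz": -0.2,"turn": 0,"claw": 0},{"tx": 0,"ty": 0,"tz": 0,"turn": 0,"claw": 0},{"tx": 0,"ty": 0,"tz": 0,"turn": 0,"claw": 0},{"tx": 0,"ty": 0,"tz": -1,"turn": 0,"claw": 0},{"tx": 0,"ty": 0,"tz": -3,"turn": 0,"claw": 0},{"tx": 0,"ty": 0,"tz": -3,"turn": 0,"claw": 0},{"tx": 0,"ty": 0,"tz": -3.5,"turn": 0,"claw": 0}]}}

```text
t: 32.65
ee_pos: [548.7, 69.0, 151.5]
orientation: [-2.184, -2.257, 0.004]
force: [-0.2, 0.2, -0.2]
opening: 81.5
```

```bash
python3 - <<'E'
from h import *
s,M=st()
im=camera("wrist");cv2.imwrite(f"pics/v_wrist.png",im)
im=camera("top");cv2.imwrite(f"pics/v_top.png",im)
mt=camera_model("top")
for l in("relay_red","relay_yellow","relay_blue"):
    for a in silhouettes(l,"top")[:2]: 
        x,y,w,h=a["extent"];print(l,round(a['confidence'],2),a["extent"],at(mt,(x+w/2,y+h/2),30).round(1))
T=np.array([475,-365,154]);print('to view',(M.T@(T-s['ee_pos'])).round(1))
E
```

```text
t32.65 pos [548.7  69.  151.5] toolx [-0.033  0.999 -0.001] tooly [ 0.999  0.033 -0.002] z [-0.002 -0.001 -1.   ] q [-0.39  0.16  0.24  1.79 -0.04  1.19 -0.11] F [-0.2  0.2 -0.2] op 81.5
relay_red 0.37 [148.4, 189.4, 37.5, 33.0] [538.1 244.4  30. ]
relay_yellow 0.69 [359.5, 242.7, 24.2, 15.6] [ 411.9 -316.1   30. ]
to view [-431.4  -87.9   -2. ]
```

View pics/v_top.png

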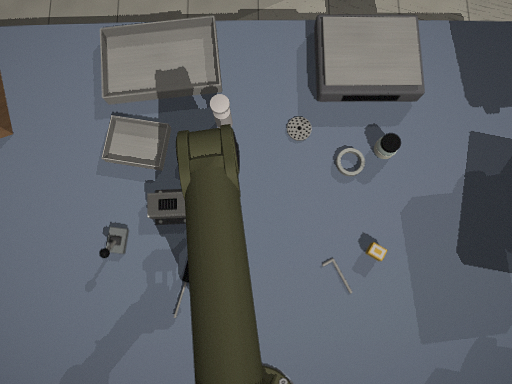

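View pics/v_wrist.png

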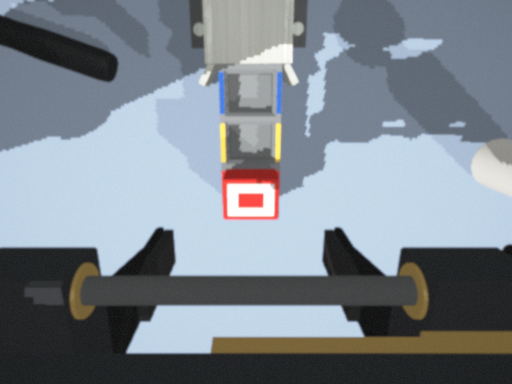

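Request:
{"op": "apply_moves", "data": {"steps": [{"tx": -3.6,"ty": -0.73,"tz": 0,"turn": 0,"claw": 0},{"tx": -3.6,"ty": -0.73,"tz": 0,"turn": 0,"claw": 0},{"tx": -3.6,"ty": -0.73,"tz": 0,"turn": 0,"claw": 0},{"tx": -3.6,"ty": -0.73,"tz": 0,"turn": 0,"claw": 0},{"tx": -3.6,"ty": -0.73,"tz": 0,"turn": 0,"claw": 0},{"tx": -3.6,"ty": -0.73,"tz": 0,"turn": 0,"claw": 0},{"tx": -3.6,"ty": -0.73,"tz": 0,"turn": 0,"claw": 0},{"tx": -3.6,"ty": -0.73,"tz": 0,"turn": 0,"claw": 0}]}}

```text
t: 33.57
ee_pos: [499.2, -221.7, 149.4]
orientation: [-2.183, -2.256, 0.002]
force: [0.8, -1.4, -0.4]
opening: 87.2
```

Request:
{"op": "apply_moves", "data": {"steps": [{"tx": -3.6,"ty": -0.73,"tz": 0,"turn": 0,"claw": 0},{"tx": -3.6,"ty": -0.73,"tz": 0,"turn": 0,"claw": 0},{"tx": -3.6,"ty": -0.73,"tz": 0,"turn": 0,"claw": 0},{"tx": -3.6,"ty": -0.73,"tz": 0,"turn": 0,"claw": 0},{"tx": 0,"ty": 0,"tz": 0,"turn": -6.5,"claw": 0},{"tx": 0,"ty": 0,"tz": 0,"turn": -6.5,"claw": 0},{"tx": 0,"ty": 0,"tz": 0,"turn": -6.5,"claw": 0},{"tx": 0,"ty": 0,"tz": 0,"turn": -6.5,"claw": 0}]}}

```text
t: 34.23
ee_pos: [475.2, -364.9, 148.9]
orientation: [-1.612, -2.692, 0.0]
force: [-0.7, -0.1, -0.3]
opening: 87.0
```

Request:
{"op": "apply_moves", "data": {"steps": [{"tx": 0,"ty": 0,"tz": 0,"turn": -6.5,"claw": 0},{"tx": 0,"ty": 0,"tz": 0,"turn": -6.5,"claw": 0},{"tx": 0,"ty": 0,"tz": 0,"turn": -6.5,"claw": 0},{"tx": 0,"ty": 0,"tz": 0,"turn": -6.5,"claw": 0},{"tx": 0,"ty": 0,"tz": 0,"turn": -6,"claw": 0},{"tx": 0,"ty": 0,"tz": 0,"turn": 0,"claw": 0},{"tx": 0,"ty": 0,"tz": 0,"turn": 0,"claw": 0},{"tx": 0,"ty": 0,"tz": 0,"turn": 0,"claw": 0}]}}

```text
t: 34.9
ee_pos: [475.9, -365.1, 150.1]
orientation: [-0.82, -3.031, -0.001]
force: [-0.7, -0.6, -0.0]
opening: 87.1
```

```bash
cat > rel.py <<'E'
from h import *
def rel(h0,h1,name):
    for i in range(3): camera("top")
    s,M=st();m=camera_model("wrist");im=camera("wrist");cv2.imwrite(f"pics/{name}.png",im)
    hsv=cv2.cvtColor(im,cv2.COLOR_BGR2HSV);k=((hsv[...,0]>=h0)&(hsv[...,0]<=h1)&(hsv[...,1]>140)).astype(np.uint8);k[225:]=0
    c=max(cv2.findContours(k,0,1)[0],key=cv2.contourArea);R4=cv2.minAreaRect(c);print(R4)
    P=at(m,R4[0],48);print(P.round(1),'tool rel',(M.T@(P-s['ee_pos'])).round(1))
    print((( np.array([at(m,q,48) for q in cv2.boxPoints(R4)])-s['ee_pos'])@M).round(1))
E
python3 -c "
from rel import *
rel(18,35,'w_wrist')"
```

```text
t35.05 pos [ 476.3 -365.2  150.7] toolx [-0.864  0.503  0.001] tooly [0.503 0.864 0.   ] z [-0.  0. -1.] q [ 0.26  0.27  0.42  1.69 -0.12  1.21  1.75] F [ 0.1  0.9 -0.1] op 87.2
((248.0, 96.0), (44.0, 54.0), 90.0)
[ 410.2 -327.1   48. ] tool rel [ 76.2  -0.3 102.8]
[[ 92.4 -20.9 102.8]
 [ 92.3  20.3 102.8]
 [ 59.4  21.1 102.7]
 [ 59.5 -21.8 102.7]]
```

View pics/w_wrist.png

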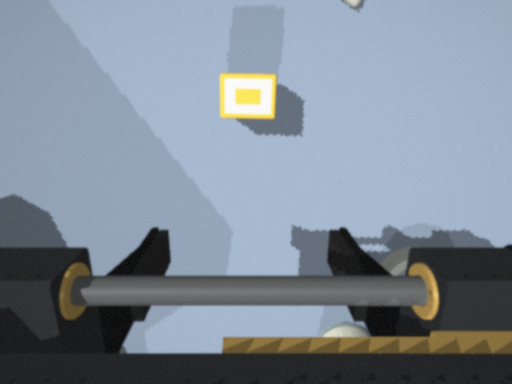

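Request:
{"op": "apply_moves", "data": {"steps": [{"tx": 3.7,"ty": 0,"tz": 0,"turn": 0,"claw": 0},{"tx": 3.8,"ty": 0,"tz": 0,"turn": 0,"claw": 0},{"tx": 0,"ty": 0,"tz": 3.5,"turn": 0,"claw": 0},{"tx": 0,"ty": 0,"tz": 3.5,"turn": 0,"claw": 0},{"tx": 0,"ty": 0,"tz": 3.5,"turn": 0,"claw": 0},{"tx": 0,"ty": 0,"tz": 2,"turn": 0,"claw": 0},{"tx": 0,"ty": 0,"tz": 0.5,"turn": 0,"claw": 0},{"tx": 0,"ty": 0,"tz": 0,"turn": 0,"claw": 0}]}}

```text
t: 35.77
ee_pos: [410.5, -327.1, 19.8]
orientation: [-0.816, -3.031, -0.001]
force: [0.0, -0.1, 0.3]
opening: 87.1
```

Request:
{"op": "apply_moves", "data": {"steps": [{"tx": 0,"ty": 0,"tz": 0,"turn": 0,"claw": 0.7},{"tx": 0,"ty": 0,"tz": 0,"turn": 0,"claw": 0.7},{"tx": 0,"ty": 0,"tz": 0,"turn": 0,"claw": 0.7},{"tx": 0,"ty": 0,"tz": 0,"turn": 0,"claw": 0.7},{"tx": 0,"ty": 0,"tz": 0,"turn": 0,"claw": 0.7},{"tx": 0,"ty": 0,"tz": 0,"turn": 0,"claw": 0.7},{"tx": 0,"ty": 0,"tz": 0,"turn": 0,"claw": 0.7},{"tx": 0,"ty": 0,"tz": 0,"turn": 0,"claw": 0.7}], "squeeze": 35}}

```text
t: 36.43
ee_pos: [411.7, -327.8, 21.2]
orientation: [0.816, 3.033, 0.0]
force: [0.3, 0.1, 1.9]
opening: 44.0
```

```bash
python3 - <<'E'
from h import *
s,M=st();m=camera_model("wrist")
im=camera("wrist");cv2.imwrite(f"pics/x_wrist.png",im)
z=s['ee_pos'][2]
for off in(-4,-2,0,2,4):
    L=[(17+off,-22,z-48),(17+off,22,z-48),(17+off,-22,z-14),(17+off,22,z-14)]
    print(off,proj(m,s['ee_pos']+np.array(L)@M.T).round(1).tolist())
cv2.imwrite("pics/x_rz.png",cv2.resize(im[200:290,180:320],None,fx=5,fy=5,interpolation=2))
E
```

```text
t36.43 pos [ 411.7 -327.8   21.2] toolx [-0.865  0.502 -0.   ] tooly [0.502 0.865 0.   ] z [ 0. -0. -1.] q [ 0.26  0.27  0.41  1.98 -0.13  0.92  1.78] F [0.3 0.1 1.9] op 44.0
-4 [[200.6, 246.6], [296.6, 246.5], [209.1, 218.2], [288.0, 218.2]]
-2 [[200.4, 242.6], [296.8, 242.5], [209.0, 214.9], [288.1, 214.8]]
0 [[200.2, 238.6], [297.0, 238.5], [208.9, 211.5], [288.3, 211.5]]
2 [[200.0, 234.6], [297.2, 234.5], [208.7, 208.2], [288.4, 208.1]]
4 [[199.8, 230.6], [297.4, 230.5], [208.6, 204.8], [288.5, 204.7]]
```

View pics/x_rz.png

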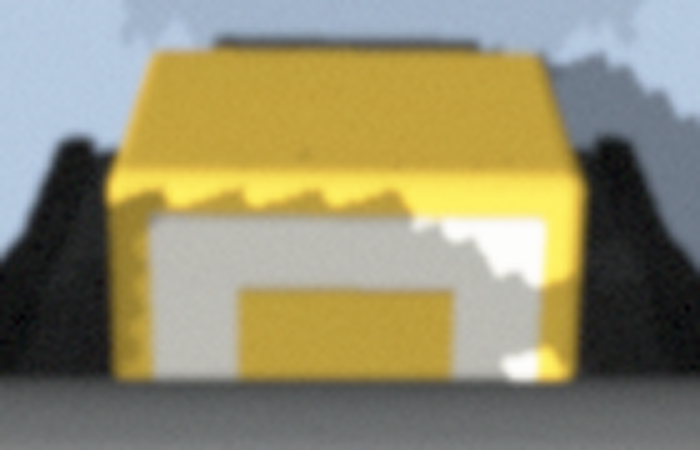

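Request:
{"op": "apply_moves", "data": {"steps": [{"tx": 0,"ty": 0,"tz": -1,"turn": 0,"claw": 0.7},{"tx": 0,"ty": 0,"tz": -3,"turn": 0,"claw": 0.7},{"tx": 0,"ty": 0,"tz": -3,"turn": 0,"claw": 0.7},{"tx": 0,"ty": 0,"tz": -3,"turn": 0,"claw": 0.7},{"tx": 0,"ty": 0,"tz": -3,"turn": 0,"claw": 0.7},{"tx": 0,"ty": 0,"tz": 0,"turn": 6.5,"claw": 0.7},{"tx": 0,"ty": 0,"tz": 0,"turn": 6.5,"claw": 0.7},{"tx": 0,"ty": 0,"tz": 0,"turn": 6.5,"claw": 0.7}]}}

```text
t: 37.15
ee_pos: [411.7, -327.9, 152.3]
orientation: [1.326, 2.847, 0.0]
force: [-0.4, 0.2, -2.4]
opening: 43.8
```

Request:
{"op": "apply_moves", "data": {"steps": [{"tx": 0,"ty": 0,"tz": 0,"turn": 6.5,"claw": 0.7},{"tx": 0,"ty": 0,"tz": 0,"turn": 6.5,"claw": 0.7},{"tx": 0,"ty": 0,"tz": 0,"turn": 6.5,"claw": 0.7},{"tx": 0,"ty": 0,"tz": 0,"turn": 6.5,"claw": 0.7},{"tx": 0,"ty": 0,"tz": 0,"turn": 6.5,"claw": 0.7},{"tx": 0,"ty": 0,"tz": 0,"turn": 6,"claw": 0.7},{"tx": 0,"ty": 0,"tz": 0,"turn": 0,"claw": 0.7}]}}

```text
t: 37.73
ee_pos: [411.3, -327.6, 151.4]
orientation: [-2.188, -2.255, -0.0]
force: [0.1, -0.3, -1.1]
opening: 43.8
```

Request:
{"op": "apply_moves", "data": {"steps": [{"tx": 3.6,"ty": 1.5,"tz": 0,"turn": 0,"claw": 0.7},{"tx": 3.6,"ty": 1.5,"tz": 0,"turn": 0,"claw": 0.7},{"tx": 3.6,"ty": 1.5,"tz": 0,"turn": 0,"claw": 0.7},{"tx": 3.6,"ty": 1.5,"tz": 0,"turn": 0,"claw": 0.7},{"tx": 3.6,"ty": 1.5,"tz": 0,"turn": 0,"claw": 0.7},{"tx": 3.6,"ty": 1.5,"tz": 0,"turn": 0,"claw": 0.7},{"tx": 3.6,"ty": 1.5,"tz": 0,"turn": 0,"claw": 0.7},{"tx": 3.6,"ty": 1.5,"tz": 0,"turn": 0,"claw": 0.7}]}}

```text
t: 38.4
ee_pos: [522.2, -34.1, 151.6]
orientation: [2.181, 2.261, 0.001]
force: [0.9, -0.3, -0.8]
opening: 43.6
```

Request:
{"op": "apply_moves", "data": {"steps": [{"tx": 3.6,"ty": 1.5,"tz": 0,"turn": 0,"claw": 0.7},{"tx": 3.6,"ty": 1.5,"tz": 0,"turn": 0,"claw": 0.7},{"tx": 0,"ty": 0,"tz": 0,"turn": 0,"claw": 0.7},{"tx": 0,"ty": 0,"tz": 0,"turn": 0,"claw": 0.7},{"tx": 0,"ty": 0,"tz": 0,"turn": 0,"claw": 0.7},{"tx": 0,"ty": 0,"tz": 0,"turn": 0,"claw": 0.7}]}}

```text
t: 38.9
ee_pos: [549.3, 35.3, 151.1]
orientation: [2.185, 2.256, -0.001]
force: [0.6, -0.3, -1.0]
opening: 43.7
```

```bash
python3 -c "
from sock import *
im=sock(['yel','blue'],200,8);cv2.imwrite('pics/y.png',im)
s,M=st();print((M.T@(np.array([548.2,106.5,47])-s['ee_pos'])).round(1))"
```

```text
t39.30 pos [549.6  36.7 151.1] toolx [-0.032  0.999  0.   ] tooly [0.999 0.032 0.   ] z [ 0.  0. -1.] q [-0.25  0.16  0.15  1.8  -0.03  1.19 -0.06] F [-0.  -0.  -0.9] op 43.7
   blue [278  27   5  44 159] [569.7 164.2  40. ] [571.6 133.   40. ]
   blue [218  28   5  43 152] [524.4 162.1  40. ] [524.5 131.5  40. ]
blue [547.57 147.67  40.  ] tool rel [111.    1.6 111.1]
t39.35 pos [549.6  36.8 151.1] toolx [-0.033  0.999  0.   ] tooly [0.999 0.033 0.   ] z [ 0.  0. -1.] q [-0.25  0.16  0.15  1.8  -0.03  1.19 -0.06] F [-0.7  0.4 -0.9] op 43.7
[ 69.7   0.9 104.1]
```

View pics/y.png

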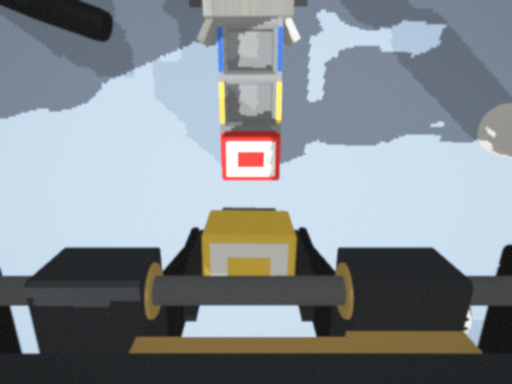

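Request:
{"op": "apply_moves", "data": {"steps": [{"tx": 2.4,"ty": 0.12,"tz": 0,"turn": 0,"claw": 0.7},{"tx": 2.4,"ty": 0,"tz": 0,"turn": 0,"claw": 0.7},{"tx": 2.2,"ty": 0,"tz": 0,"turn": 0,"claw": 0.7},{"tx": 0,"ty": 0,"tz": 2,"turn": 0,"claw": 0.7},{"tx": 0,"ty": 0,"tz": 2,"turn": 0,"claw": 0.7},{"tx": 0,"ty": 0,"tz": 0,"turn": 0,"claw": 0.7},{"tx": 0,"ty": 0,"tz": 0,"turn": 0,"claw": 0.7},{"tx": 0,"ty": 0,"tz": 0,"turn": 0,"claw": 0.7}]}}

```text
t: 40.02
ee_pos: [549.1, 106.8, 112.0]
orientation: [2.185, 2.257, 0.002]
force: [0.1, -0.7, -0.7]
opening: 43.4
```

```bash
python3 -c "
from sock import *
im=sock(['blue'],200,8);cv2.imwrite('pics/z.png',im)"
```

```text
t40.42 pos [548.8 107.  111.5] toolx [-0.033  0.999  0.   ] tooly [0.999 0.033 0.001] z [ 0.001  0.    -1.   ] q [-0.33  0.21  0.1   1.82 -0.02  1.11 -0.19] F [ 0.8  0.9 -1.5] op 43.8
   blue [214 127   5  43 153] [524.4 162.8  40. ] [524.4 131.6  40. ]
   blue [278 127   5  43 157] [569.5 164.3  40. ] [571.4 133.1  40. ]
blue [547.43 147.95  40.  ] tool rel [40.9 -0.  71.5]
```

View pics/z.png

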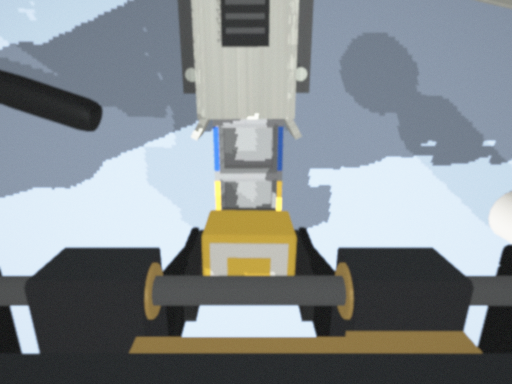

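Request:
{"op": "apply_moves", "data": {"steps": [{"tx": -0.06,"ty": 0,"tz": 2,"turn": 0,"claw": 0.7},{"tx": 0,"ty": 0,"tz": 1.4,"turn": 0,"claw": 0.7},{"tx": 0,"ty": 0,"tz": 0.6,"turn": 0,"claw": 0.7},{"tx": 0,"ty": 0,"tz": 0,"turn": 0,"claw": 0.7},{"tx": 0,"ty": 0,"tz": 0,"turn": 0,"claw": 0.7},{"tx": 0,"ty": 0,"tz": 0,"turn": 0,"claw": 0.7}]}}

```text
t: 40.97
ee_pos: [549.3, 106.7, 72.0]
orientation: [2.184, 2.257, 0.002]
force: [0.4, 0.2, -1.0]
opening: 43.7
```

Request:
{"op": "apply_moves", "data": {"steps": [{"tx": 0,"ty": 0,"tz": 0.4,"turn": 0,"claw": 0.7},{"tx": 0,"ty": 0,"tz": 0.4,"turn": 0,"claw": 0.7},{"tx": 0,"ty": 0,"tz": 0.4,"turn": 0,"claw": 0.7},{"tx": 0,"ty": 0,"tz": 0,"turn": 0,"claw": 0.7}]}}

```text
t: 41.3
ee_pos: [547.9, 106.3, 58.2]
orientation: [-2.184, -2.257, 0.002]
force: [-0.4, -0.3, -1.3]
opening: 43.7
```

Request:
{"op": "apply_moves", "data": {"steps": [{"tx": 0,"ty": 0,"tz": 0.4,"turn": 0,"claw": 0.7},{"tx": 0,"ty": 0,"tz": 0.4,"turn": 0,"claw": 0.7},{"tx": 0,"ty": 0,"tz": 0,"turn": 0,"claw": 0.7}]}}

```text
t: 41.55
ee_pos: [547.9, 106.3, 50.1]
orientation: [-2.184, -2.257, 0.002]
force: [-0.4, 0.8, -1.6]
opening: 43.9
```

Request:
{"op": "apply_moves", "data": {"steps": [{"tx": 0,"ty": 0,"tz": 0.2,"turn": 0,"claw": 0.7},{"tx": 0,"ty": 0,"tz": 0.15,"turn": 0,"claw": 0.7},{"tx": 0,"ty": 0,"tz": 0.1,"turn": 0,"claw": 0.7},{"tx": 0,"ty": 0,"tz": 0.1,"turn": 0,"claw": 0.7}]}}

```text
t: 41.88
ee_pos: [548.6, 106.4, 47.1]
orientation: [-2.184, -2.257, 0.0]
force: [-6.8, -1.7, 16.6]
opening: 43.9
```

Seated at the predicted 47.1. Release and look.

Request:
{"op": "apply_moves", "data": {"steps": [{"tx": 0,"ty": 0,"tz": -0.2,"turn": 0,"claw": 0},{"tx": 0,"ty": 0,"tz": 0,"turn": 0,"claw": 0},{"tx": 0,"ty": 0,"tz": 0,"turn": 0,"claw": 0},{"tx": 0,"ty": 0,"tz": -1,"turn": 0,"claw": 0},{"tx": 0,"ty": 0,"tz": -3,"turn": 0,"claw": 0},{"tx": 0,"ty": 0,"tz": -3,"turn": 0,"claw": 0},{"tx": 0,"ty": 0,"tz": -4,"turn": 0,"claw": 0},{"tx": -4,"ty": 0,"tz": -4,"turn": 0,"claw": 0}]}}

```text
t: 42.55
ee_pos: [549.6, 84.0, 190.5]
orientation: [-2.173, -2.267, -0.008]
force: [1.5, 1.7, 1.2]
opening: 84.8
```

Request:
{"op": "apply_moves", "data": {"steps": [{"tx": -4,"ty": 0,"tz": -3,"turn": 0,"claw": 0},{"tx": 0,"ty": 0,"tz": 0,"turn": 0,"claw": 0},{"tx": 0,"ty": 0,"tz": 0,"turn": 0,"claw": 0},{"tx": 0,"ty": 0,"tz": 0,"turn": 0,"claw": 0},{"tx": 0,"ty": 0,"tz": 0,"turn": 0,"claw": 0}]}}

```text
t: 42.97
ee_pos: [549.8, 45.0, 211.1]
orientation: [-2.181, -2.258, 0.002]
force: [1.1, 0.7, 0.2]
opening: 86.7
```

```bash
python3 - <<'E'
from h import *
for i in range(4): camera("top")
s,M=st();m=camera_model("wrist")
im=camera("wrist");cv2.imwrite("pics/aa_w.png",im)
cv2.imwrite("pics/aa_z.png",cv2.resize(im[0:230,150:350],None,fx=2.6,fy=2.6,interpolation=2))
im=camera("scene");cv2.imwrite("pics/aa_s.png",im)
for l in ("relay_blue","relay_red","relay_yellow"): print(l,[(round(a['confidence'],2),a['extent']) for a in silhouettes(l,"scene")[:2]])
cv2.imwrite("pics/aa_sz.png",cv2.resize(im[150:270,230:390],None,fx=5,fy=5,interpolation=2))
E
```

```text
t43.17 pos [550.1  44.6 211.1] toolx [-0.035  0.999 -0.   ] tooly [ 0.999  0.035 -0.002] z [-0.002 -0.    -1.   ] q [-0.26  0.12  0.15  1.72 -0.02  1.31 -0.08] F [-0.1  0.5  1.1] op 87.1
relay_blue []
relay_red [(0.57, [302.2, 204.5, 51.8, 34.4]), (0.48, [274.0, 196.1, 9.7, 17.7])]
relay_yellow [(0.66, [284.4, 195.0, 17.4, 20.7])]
```

View pics/aa_z.png

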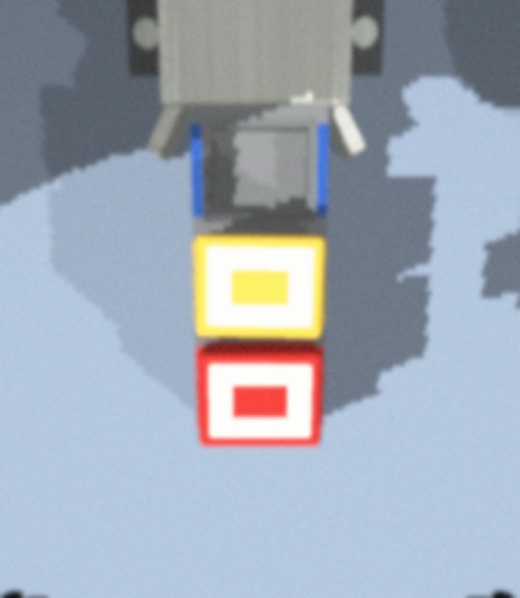

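View pics/aa_s.png

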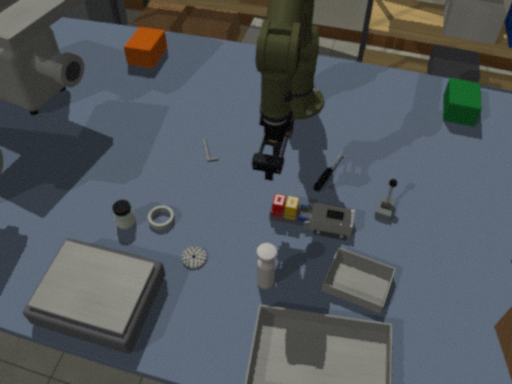

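View pics/aa_sz.png

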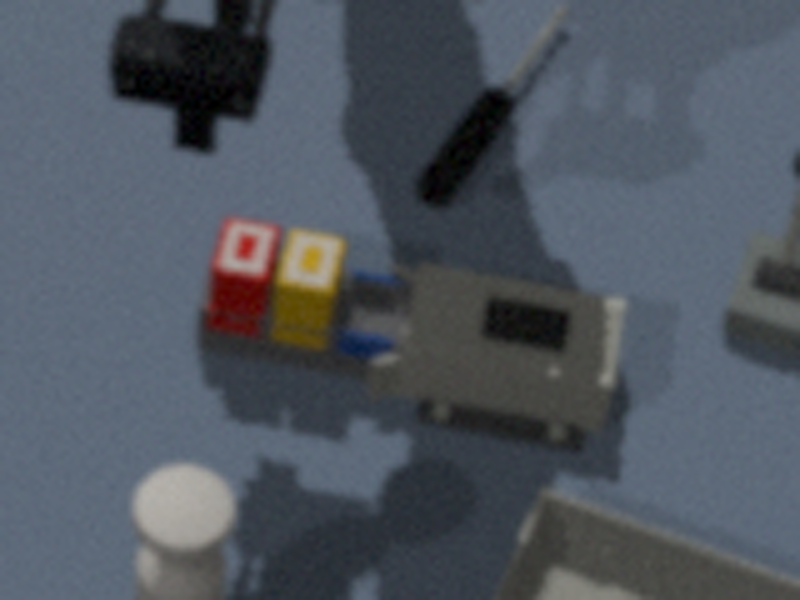

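```bash
python3 - <<'E'
from h import *
m=camera_model("wrist")
f=lambda u,v,z:at(m,(150+u/2.6-.3,v/2.6-.3),z).round(1)
print('sleeve',f(160,103,48),f(355,103,48),'wing tips',f(153,150,36),f(360,150,36))
print('blue',f(197,125,40),f(197,215,40),f(322,125,40),f(322,215,40))
im=cv2.imread("pics/aa_w.png");cv2.imwrite("pics/aa_b.png",cv2.resize(im[20:100,200:300],None,fx=7,fy=7,interpolation=2))
E
```

```text
sleeve [512.8 167.4  48. ] [581.2 169.7  48. ] wing tips [508.9 153.   36. ] [585.4 155.5  36. ]
blue [525.3 161.6  40. ] [525.7 130.7  40. ] [570.6 163.1  40. ] [572.3 132.2  40. ]
```

View pics/aa_b.png

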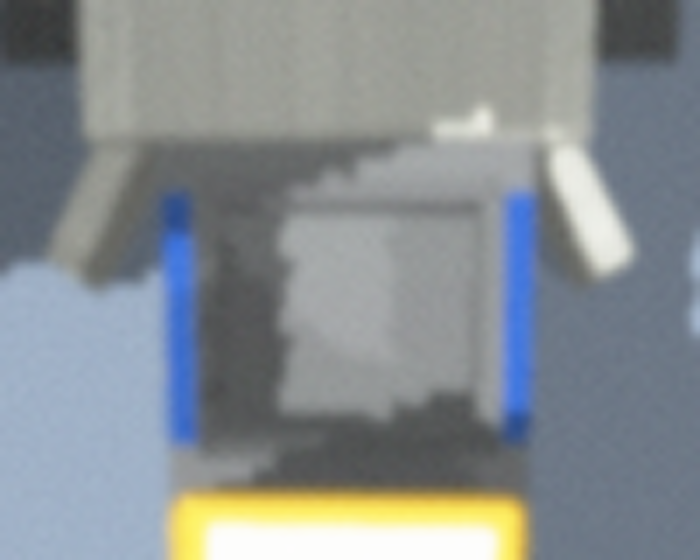

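Request:
{"op": "apply_moves", "data": {"steps": [{"tx": -3.5,"ty": 0.1,"tz": 0,"turn": 0,"claw": 1},{"tx": 0,"ty": 0,"tz": 3.5,"turn": 0,"claw": 1},{"tx": 0,"ty": 0,"tz": 3.5,"turn": 0,"claw": 1},{"tx": 0,"ty": 0,"tz": 3.5,"turn": 0,"claw": 1},{"tx": 0,"ty": 0,"tz": 3.5,"turn": 0,"claw": 1},{"tx": 0,"ty": 0,"tz": 3,"turn": 0,"claw": 1},{"tx": 0,"ty": 0,"tz": 1.8,"turn": 0,"claw": 1},{"tx": 0,"ty": 0,"tz": 0,"turn": 0,"claw": 1}]}}

```text
t: 44.08
ee_pos: [548.9, 8.5, 19.5]
orientation: [-2.181, -2.254, 0.01]
force: [-0.8, 1.0, -0.1]
opening: 41.8
```

Request:
{"op": "apply_moves", "data": {"steps": [{"tx": 0,"ty": 0,"tz": 0,"turn": 0,"claw": 1},{"tx": 0,"ty": 0,"tz": 0,"turn": 0,"claw": 1},{"tx": 0,"ty": 0,"tz": 0,"turn": 0,"claw": 1},{"tx": 1,"ty": 0,"tz": 0,"turn": 0,"claw": 1},{"tx": 0.8,"ty": 0,"tz": 0,"turn": 0,"claw": 1},{"tx": 0,"ty": 0,"tz": 0,"turn": 0,"claw": 1}]}}

```text
t: 44.58
ee_pos: [552.7, 30.1, 25.0]
orientation: [-2.181, -2.261, -0.004]
force: [-0.5, 0.5, 0.2]
opening: 3.8
```

Request:
{"op": "apply_moves", "data": {"steps": [{"tx": 0.3,"ty": 0,"tz": 0,"turn": 0,"claw": 1},{"tx": 0.3,"ty": 0,"tz": 0,"turn": 0,"claw": 1}]}}

```text
t: 44.75
ee_pos: [552.1, 33.1, 24.3]
orientation: [2.184, 2.258, 0.0]
force: [-0.1, -0.2, 0.9]
opening: 0.8
```

Request:
{"op": "apply_moves", "data": {"steps": [{"tx": 0.2,"ty": 0,"tz": 0,"turn": 0,"claw": 1},{"tx": 0.2,"ty": 0,"tz": 0,"turn": 0,"claw": 1}]}}

```text
t: 44.92
ee_pos: [551.9, 34.9, 24.2]
orientation: [2.184, 2.256, -0.003]
force: [0.2, -6.6, 1.8]
opening: 0.5
```

Request:
{"op": "apply_moves", "data": {"steps": [{"tx": 0.2,"ty": 0,"tz": 0,"turn": 0,"claw": 1},{"tx": 0.1,"ty": 0,"tz": 0,"turn": 0,"claw": 1}]}}

```text
t: 45.08
ee_pos: [551.9, 34.9, 24.2]
orientation: [2.185, 2.252, -0.006]
force: [-1.0, -10.8, 2.6]
opening: 0.6
```

Request:
{"op": "apply_moves", "data": {"steps": [{"tx": 0.2,"ty": 0,"tz": 0,"turn": 0,"claw": 1},{"tx": 0.1,"ty": 0,"tz": 0,"turn": 0,"claw": 1}]}}

```text
t: 45.25
ee_pos: [551.9, 35.0, 24.2]
orientation: [2.185, 2.249, -0.01]
force: [0.0, -15.2, 2.5]
opening: 0.3
```

Request:
{"op": "apply_moves", "data": {"steps": [{"tx": -1,"ty": 0,"tz": 0,"turn": 0,"claw": 1},{"tx": -2.5,"ty": 0,"tz": 0,"turn": 0,"claw": 1},{"tx": 0,"ty": 0,"tz": -3.9,"turn": 0,"claw": 0},{"tx": 0,"ty": 0,"tz": -3.9,"turn": 0,"claw": 0},{"tx": 0,"ty": 0,"tz": -3.9,"turn": 0,"claw": 0},{"tx": 0,"ty": 0,"tz": -3.9,"turn": 0,"claw": 0},{"tx": 0,"ty": 0,"tz": -3.9,"turn": 6,"claw": 0},{"tx": 0,"ty": 0,"tz": 0,"turn": 6,"claw": 0}]}}

```text
t: 45.92
ee_pos: [557.2, 8.2, 228.1]
orientation: [2.408, 2.006, 0.02]
force: [0.5, -1.2, 0.6]
opening: 32.6
```

```bash
python3 - <<'E'
from h import *
for i in range(4): camera("top")
s,M=st();print((M.T@(np.array([403.2,396.8,218])-s['ee_pos'])).round(1))
E
```

```text
t46.12 pos [552.   8. 218.] toolx [0.173 0.985 0.   ] tooly [ 0.985 -0.173 -0.002] z [-0.002  0.    -1.   ] q [-0.24  0.11  0.19  1.71 -0.02  1.32 -0.22] F [-0.7  0.2 -0.8] op 48.4
[ 357.3 -213.7    0.4]
```

Request:
{"op": "apply_moves", "data": {"steps": [{"tx": 3.25,"ty": -1.94,"tz": 0,"turn": 0,"claw": 0},{"tx": 3.25,"ty": -1.94,"tz": 0,"turn": 0,"claw": 0},{"tx": 3.25,"ty": -1.94,"tz": 0,"turn": 0,"claw": 0},{"tx": 3.25,"ty": -1.94,"tz": 0,"turn": 0,"claw": 0},{"tx": 3.25,"ty": -1.94,"tz": 0,"turn": 0,"claw": 0},{"tx": 3.25,"ty": -1.94,"tz": 0,"turn": 0,"claw": 0},{"tx": 3.25,"ty": -1.94,"tz": 0,"turn": 0,"claw": 0},{"tx": 3.25,"ty": -1.94,"tz": 0,"turn": 0,"claw": 0}]}}

```text
t: 46.78
ee_pos: [443.6, 292.0, 217.0]
orientation: [-2.405, -2.02, 0.005]
force: [0.3, -0.2, 0.6]
opening: 86.7
```

Request:
{"op": "apply_moves", "data": {"steps": [{"tx": 3.25,"ty": -1.94,"tz": 0,"turn": 0,"claw": 0},{"tx": 3.25,"ty": -1.94,"tz": 0,"turn": 0,"claw": 0},{"tx": 3.25,"ty": -1.94,"tz": 0,"turn": 0,"claw": 0},{"tx": 0,"ty": 0,"tz": 0,"turn": 0,"claw": 0},{"tx": 0,"ty": 0,"tz": 0,"turn": 0,"claw": 0},{"tx": 0,"ty": 0,"tz": 0,"turn": 0,"claw": 0}]}}

```text
t: 47.28
ee_pos: [405.1, 396.0, 217.1]
orientation: [2.406, 2.018, -0.005]
force: [0.3, -0.6, 0.2]
opening: 87.4
```

```bash
python3 - <<'E'
from h import *
for i in range(4): camera("top")
s,M=st();m=camera_model("wrist");im=camera("wrist");cv2.imwrite("pics/ab_w.png",im)
for a in mark_of("supply_tip","wrist")[:1]: P=at(m,a['xy'],92);print(a,P,(M.T@(P-s['ee_pos'])).round(1))
E
```

```text
t47.48 pos [406.3 395.6 218.7] toolx [ 0.178  0.984 -0.001] tooly [ 0.984 -0.178 -0.   ] z [-0.    -0.001 -1.   ] q [-0.68  0.15 -0.16  1.66  0.03  1.33 -1.02] F [ 0.  -0.1 -0.8] op 86.9
{'xy': [253.9, 184.7], 'confidence': 0.9} [411.14780623 392.04448704  92.        ] [ -2.5   5.4 126.7]
```

View pics/ab_w.png

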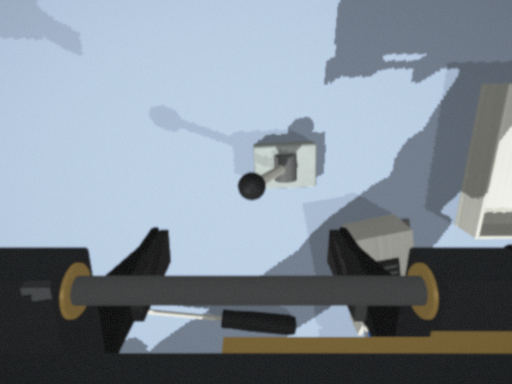

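Request:
{"op": "apply_moves", "data": {"steps": [{"tx": 0,"ty": 0.3,"tz": 3.5,"turn": 0,"claw": 0},{"tx": 0,"ty": 0,"tz": 3.5,"turn": 0,"claw": 0},{"tx": 0,"ty": 0,"tz": 3.5,"turn": 0,"claw": 0},{"tx": 0,"ty": 0,"tz": 3.3,"turn": 0,"claw": 0},{"tx": 0,"ty": 0,"tz": 0,"turn": 0,"claw": 0.45},{"tx": 0,"ty": 0,"tz": 0,"turn": 0,"claw": 0.45},{"tx": 0,"ty": 0,"tz": 0,"turn": 0,"claw": 0.45},{"tx": 0,"ty": 0,"tz": 0,"turn": 0,"claw": 0.45}], "squeeze": 20}}

```text
t: 48.25
ee_pos: [410.0, 398.1, 84.0]
orientation: [-2.409, -2.016, -0.008]
force: [0.8, 0.5, -0.1]
opening: 68.1
```

Request:
{"op": "apply_moves", "data": {"steps": [{"tx": 0,"ty": 1.2,"tz": 0,"turn": 0,"claw": 0.45},{"tx": 0,"ty": 1.2,"tz": 0,"turn": 0,"claw": 0.45},{"tx": 0,"ty": 1.2,"tz": 0,"turn": 0,"claw": 0.45},{"tx": 0,"ty": 1.2,"tz": 0,"turn": 0,"claw": 0.45},{"tx": 0,"ty": 1.2,"tz": 0,"turn": 0,"claw": 0.45},{"tx": 0,"ty": 1,"tz": 0,"turn": 0,"claw": 0.45},{"tx": 0,"ty": 0.6,"tz": 0,"turn": 0,"claw": 0.45}]}}

```text
t: 48.83
ee_pos: [485.4, 382.2, 80.7]
orientation: [2.41, 2.014, 0.0]
force: [-0.8, 0.6, -1.2]
opening: 47.8
```

Request:
{"op": "apply_moves", "data": {"steps": [{"tx": 0,"ty": 0.4,"tz": 0,"turn": 0,"claw": 0.45},{"tx": 0,"ty": 0.3,"tz": 0,"turn": 0,"claw": 0.45}]}}

```text
t: 49.0
ee_pos: [490.4, 381.6, 80.5]
orientation: [2.409, 2.017, -0.002]
force: [-1.5, -0.7, -0.6]
opening: 47.8
```

Request:
{"op": "apply_moves", "data": {"steps": [{"tx": 0,"ty": 0.3,"tz": 0,"turn": 0,"claw": 0.45},{"tx": 0,"ty": 0,"tz": 0,"turn": 0,"claw": 0.45}]}}

```text
t: 49.17
ee_pos: [493.3, 381.3, 80.9]
orientation: [2.408, 2.017, -0.0]
force: [0.1, 0.4, -1.2]
opening: 47.9
```

Request:
{"op": "apply_moves", "data": {"steps": [{"tx": 0,"ty": 0.2,"tz": 0,"turn": 0,"claw": 0.45},{"tx": 0,"ty": 0,"tz": 0,"turn": 0,"claw": 0.45}]}}

```text
t: 49.33
ee_pos: [495.0, 381.3, 81.1]
orientation: [-2.408, -2.017, -0.0]
force: [-0.3, 0.0, -0.8]
opening: 48.0
```

Request:
{"op": "apply_moves", "data": {"steps": [{"tx": 0,"ty": 0.2,"tz": 0,"turn": 0,"claw": 0.45},{"tx": 0,"ty": 0,"tz": 0,"turn": 0,"claw": 0.45}]}}

```text
t: 49.5
ee_pos: [495.8, 381.3, 81.0]
orientation: [-2.407, -2.017, 0.002]
force: [-4.3, 0.6, 1.0]
opening: 47.7
```

```bash
python3 - <<'E'
from h import *
s,M=st();m=camera_model("wrist");im=camera("wrist");cv2.imwrite("pics/ac_w.png",im)
E
```

```text
t49.50 pos [495.8 381.3  81. ] toolx [ 0.175  0.985 -0.   ] tooly [ 0.985 -0.175 -0.002] z [-0.002  0.    -1.   ] q [-0.6   0.38 -0.12  1.67  0.05  1.1  -0.91] F [-4.3  0.6  1. ] op 47.7
```

View pics/ac_w.png

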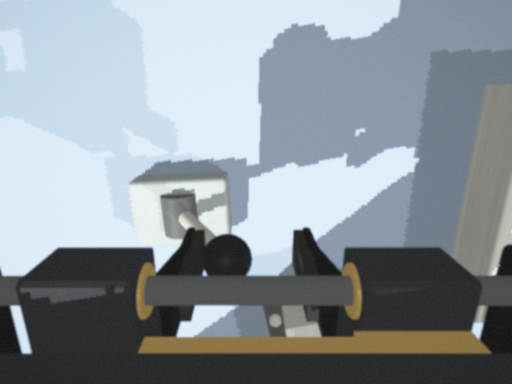

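Force is rising at the stop; press slightly more, then leave.

Request:
{"op": "apply_moves", "data": {"steps": [{"tx": 0,"ty": 0.2,"tz": 0,"turn": 0,"claw": 0.45},{"tx": 0,"ty": 0.1,"tz": 0,"turn": 0,"claw": 0.45}]}}

```text
t: 49.72
ee_pos: [496.2, 381.3, 80.8]
orientation: [-2.404, -2.017, 0.008]
force: [-10.8, -0.6, 4.5]
opening: 48.1
```

Request:
{"op": "apply_moves", "data": {"steps": [{"tx": 0,"ty": -0.7,"tz": 0,"turn": 0,"claw": 0.35},{"tx": 0,"ty": -0.3,"tz": 0,"turn": 0,"claw": 0.2},{"tx": 0,"ty": -0.4,"tz": 0,"turn": 0,"claw": 0},{"tx": 0,"ty": 0,"tz": 0,"turn": 0,"claw": 0},{"tx": 0,"ty": 0,"tz": -3,"turn": 0,"claw": 0},{"tx": 0,"ty": 0,"tz": -4,"turn": 0,"claw": 0},{"tx": 0,"ty": 0,"tz": -4,"turn": 0,"claw": 0},{"tx": 0,"ty": 0,"tz": -4,"turn": 0,"claw": 0}]}}

```text
t: 50.38
ee_pos: [486.6, 382.1, 232.8]
orientation: [2.409, 2.016, 0.001]
force: [-0.7, 0.3, 0.3]
opening: 85.7
```

Request:
{"op": "apply_moves", "data": {"steps": [{"tx": 2,"ty": -1,"tz": -2,"turn": 0,"claw": 0},{"tx": 2,"ty": -1,"tz": -2,"turn": 0,"claw": 0},{"tx": 0,"ty": 0,"tz": 0,"turn": 0,"claw": 0},{"tx": 0,"ty": 0,"tz": 0,"turn": 0,"claw": 0},{"tx": 0,"ty": 0,"tz": 0,"turn": 0,"claw": 0},{"tx": 0,"ty": 0,"tz": 0,"turn": 0,"claw": 0}]}}

```text
t: 50.88
ee_pos: [474.1, 423.9, 269.7]
orientation: [2.41, 2.014, -0.003]
force: [-1.1, -0.4, -0.5]
opening: 87.3
```

```bash
python3 - <<'E'
from h import *
s,M=st()
for n in("top","scene","wrist"):
    im=camera(n);cv2.imwrite(f"pics/ad_{n}.png",im)
    if n!="wrist":
        for l in("supply_tip","grease","clamp_ring","hex_key","driver","grind_plate","parts_tray","stomper"): print(n,l,[a['xy'] for a in mark_of(l,n)[:1]])
im=cv2.imread("pics/ad_scene.png");cv2.imwrite("pics/ad_sz.png",cv2.resize(im[140:260,260:420],None,fx=5,fy=5,interpolation=2))
E
```

```text
t50.88 pos [474.1 423.9 269.7] toolx [ 0.177  0.984 -0.002] tooly [ 0.984 -0.177 -0.   ] z [-0.001 -0.002 -1.   ] q [-0.66  0.28 -0.14  1.41  0.04  1.46 -0.98] F [-1.1 -0.4 -0.5] op 87.3
top supply_tip [[109.9, 225.9]]
top grease [[382.0, 150.9]]
top clamp_ring [[348.9, 163.8]]
top hex_key [[341.5, 276.4]]
top driver [[121.9, 239.6]]
top grind_plate [[299.8, 127.1]]
top parts_tray [[143.0, 140.7]]
top stomper [[347.9, 166.6]]
scene supply_tip [[387.6, 201.1]]
scene grease [[126.6, 221.5]]
scene clamp_ring [[162.6, 216.7]]
scene hex_key [[203.6, 147.8]]
scene driver [[289.5, 208.1]]
scene grind_plate [[196.0, 257.6]]
scene parts_tray [[358.1, 284.4]]
scene stomper [[264.0, 281.5]]
```

View pics/ad_sz.png

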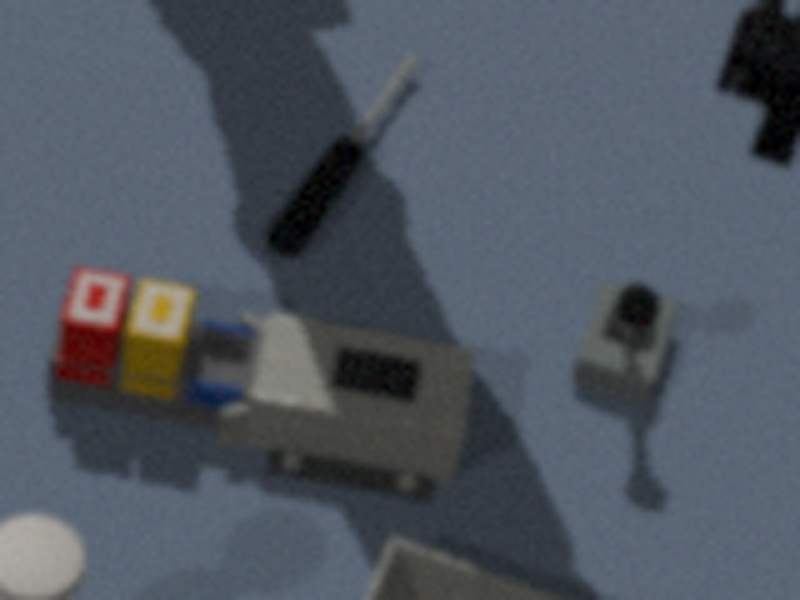

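View pics/ad_top.png

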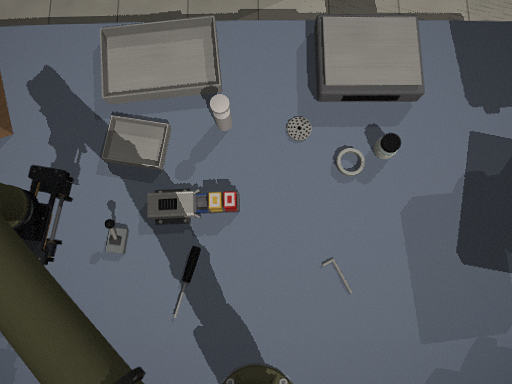

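View pics/ad_wrist.png

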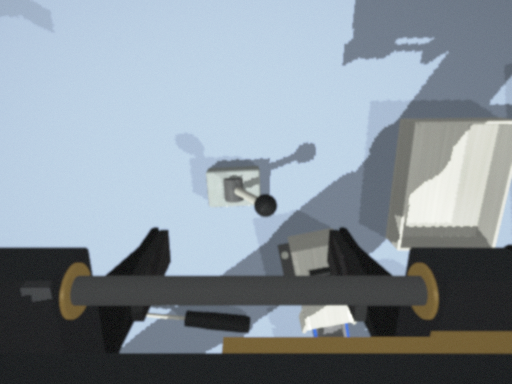

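```bash
python3 - <<'E'
from h import *
mt,ms=camera_model("top"),camera_model("scene")
def blob(f,x0,y0,x1,y1):
    g=cv2.cvtColor(cv2.imread(f),cv2.COLOR_BGR2GRAY)[y0:y1,x0:x1];k=(g<32).astype(np.uint8)
    n,l,s,c=cv2.connectedComponentsWithStats(k);i=1+np.argmax(s[1:,4]);return c[i]+[x0,y0],s[i]
for tag in("a","d","ad"):
    a,sa=blob(f"pics/{tag}_top.png",95,210,122,268);b,sb=blob(f"pics/{tag}_scene.png",378,172,402,215)
    P=tri([mt,ms],[a,b]);print(tag,a.round(1),sa[4],b.round(1),sb[4],P.round(1))
E
```

```text
a [108.3 226.3] 69 [387.9 198.1] 38 [475.7 383.2  95.4]
d [104.2 252.8] 69 [392.7 182.8] 32 [407.3 392.1  91.1]
ad [109.4 223.5] 66 [387.1 201.3] 43 [483.7 382.6  89.7]
```

```bash
python3 -c "
from h import *
st();print(r.sign_off())"
```

```text
t51.83 pos [473.5 425.7 271.1] toolx [0.176 0.984 0.   ] tooly [ 0.984 -0.176  0.   ] z [ 0.  0. -1.] q [-0.66  0.28 -0.14  1.41  0.04  1.46 -0.98] F [ 0.8 -0.  -1.2] op 86.9
the job is handed in; nothing more can be done
None
```

I carried out the whole job in the order asked and handed it in at about 52 s of the 210 s allowed.

I switched the supply lever off and pulled the cassette right out of its sleeve. I turned it end for end in two quarter turns, with a regrip in between, and slid it back in with the sockets outside. The red and yellow relays are plugged in, and the supply is back on. No blue relay appeared in any picture, so its socket is empty.

**What the last checks showed**
- **Cassette:** A 15 N push on its end after plugging did not move it. The camera puts the blue socket 21.6 mm from the sleeve mouth, against 22 mm expected.
- **Relays:** Both stopped against the cassette at the height worked out beforehand, with about 15 N. The pictures show them level in the sockets of their own colour.
- **Lever:** The knob travelled about 77 mm between off and on, which is the full stroke.
- **Other things on the bench:** They look to be where they started in the final pictures. The detector's last marks for the driver, and for the stomper in the top view, fell on other objects, so I judged those two by eye.

**What disagreed or went wrong**
- The cassette slipped about 5° in the grip during the second turn. I regripped and realigned it before pushing it in.
- An early estimate of the socket positions, worked out from where the cassette met the back wall, was about 4 mm off the camera's. I placed the relays by the camera positions taken with the arm at rest, and both went in without catching.

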